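# Load and pin the detergent cartridge

### The job

Set the blue detergent cartridge in the open bay of the dishwasher's dispenser, its steel staple out through the notch, and get it fully down so its top is flush with the rim. Then swing the steel hasp fully home over the staple and drop the red-handled pin down through the staple's loop, all the way to its collar, and let go. Leave the other things on the table where they are.

Things in the scene. Friction and masses are not known exactly. Their poses are not given: they have to be found in the camera images.
- dispenser: Fixed box, white above, grey below, 200 mm wide (y, +-100), 110 mm high; origin on the table under the bay's centre. Front is its -x side: front face at x = -63 mm, back at +75. Open-topped bay 106 (x) x 126 (y) x 60 mm deep, rim 110 mm above the table. The 10 mm front wall has a notch 48 mm wide at y = 0, open at the top, bottom 60 mm above the table.
- bay (a point): Centre of the bay's floor, 50 mm above the table; axes as the dispenser's. A seated cartridge has its origin here and its x axis along the dispenser's x, with about 3 mm play all round, top flush with the rim, staple out through the notch.
- hasp (a joint): Hasp angle, rad, about an upright hinge at the front's +y end: 0 = shut, flat along the dispenser's front, outer face at dispenser x = -70.5 mm; grows as it opens, up to 1.9; at 1.57 it sticks straight out of the front (along dispenser -x). Stays where left; light friction (about 1 N at its end).
- hasp_hinge (a point): On the hinge axis (dispenser x = -68, y = +80 mm), 80 mm above the table, the plate's mid height. Axes turn with the hasp: the plate runs along its -y, z up; its -x is the normal of the outer face, the one to push on to shut it.
- hasp_end (a point): Middle of the hasp's solid end tab (outer part yellow), 130 mm from the hinge axis, 80 mm above the table. The hasp is an upright steel plate 150 mm long, 44 mm high (58 to 102 mm above the table), 5 mm thick; from 56 to 110 mm from the hinge axis it has a slot 24 mm high for the staple; solid beyond.
- cartridge: Loose blue block 100 (x) x 120 (y) x 60 mm high, about 0.45 kg; origin at the centre of its underside, z up. On top at the centre a white grip rib 24 mm wide (x), 70 mm long (y), 28 mm tall (top 88 mm above the underside). A steel staple sticks out 55.5 mm from its front (-x) face, 26 to 34 mm above the underside, 33 mm wide.
- loop (a point): Point on the cartridge's staple where the pin's axis should pass, at the staple's top surface (cartridge x = -88, y = 0, z = +34 mm); axes as the cartridge's. The staple is two 7 mm bars 19 mm apart and a 7 mm end bar. With the hasp shut the free opening is 19 mm (y) by about 28 mm (x, hasp's outer face to end bar); the collar then clears the hasp by 2.5 mm.
- pin: Loose steel pin, 113 mm tall, about 0.12 kg; origin at its lower tip, z up along it. Round shank 12 mm across, 52 mm long, tip bevelled; then a collar 30 mm across, 6 mm thick; then a red round grip 24 mm across, 55 mm tall. Starts upright in its stand, hanging by its collar.
- pin_collar (a point): On the pin's axis at the underside of its collar, 52 mm above the tip. Fully dropped, it is at the staple's top surface.
- pin_stand: Fixed black block 80 x 80 x 60 mm with an upright hole 18 mm across in its top, holding the pin; origin at the centre of its underside.
- mug: Bystander, leave alone: white ceramic mug, 80 mm across, 90 mm tall.
- spray_bottle: Bystander, leave alone: green bottle with white cap, 68 mm across, 190 mm tall.
- can: Bystander, leave alone: steel can with a paper band, 74 mm across, 110 mm tall.
- bowl: Bystander, leave alone: steel bowl, 100 mm across, 50 mm tall.
- scrub_brush: Bystander, leave alone: flat brush with a wooden handle, lying down.
- wrench: Bystander, leave alone: steel wrench lying down, about 160 mm long.
- carton: Bystander, leave alone: cardboard carton 70 x 100 x 60 mm.

How it is judged:
By the outcome, as a careful person would: the job done as asked, in the order asked, and still so for the second after the job is handed in, with the robot touching nothing.
It also fails if it takes over 72 s, if anything falls off the work surface, if the arm or the gripper's body presses on something with over 40 N, if the wrist force passes 120 N, or if a joint passes its speed limit or range.

### The arm

A 7-joint arm with a two-finger parallel gripper is mounted at the origin on the work surface. World frame = base frame: x ahead of the robot, y to its left, z up, the work surface at z = 0. Lengths are in m, angles in rad, forces in N, time in s.
With the tool pointing down it reaches from about 0.425 to 0.925 m from the base axis. Payload 6.8 kg.
Tool frame: the origin (TCP) lies at the centre of the arm's flange, where the gripper is bolted on; the fingertips stand 173 mm ahead of it and the grasp point (between the pads) lies 155 mm ahead of it (r.hold_point_z is the distance from the TCP to the grasp point, in m); z points along the fingers, x is the direction in which the jaws open and shut, and the axes are right-handed (so a half turn about z gives the same grasp; the last joint's range is limited). The gripper opens to 85 mm and grips with 20 to 120 N. Pads are 22 mm wide; open, the fingers measure 114 mm over their backs; the gripper's body (76 mm by 85 mm) begins 54 mm behind the grasp point. The pads swing forward as they close: fully open they stand 13 mm farther back than shut.
Start: joints at [-1.231, 0.477, 0.022, 1.555, -0.011, 1.109, -0.083], TCP at [0.292, 0.608, 0.405] pointing down, gripper open.
Joint ranges: [-2.96, 2.96], [-0.34, 2.1], [-1.41, 1.46], [0.24, 2.44], [-1.37, 4.51], [0.17, 1.92], [-2.96, 2.96]. Speed limits (rad/s): [2.39, 2.39, 3.14, 3.14, 3.14, 3.14, 3.14].

### API

Orientations are given as a rotation vector (axis times angle).
In Python, from bench import r gives the robot as it stands.
- The arm moves only by the tool apply_moves, never from a script. Its arguments are lists of equal length, an entry for each row: "dp": the shift along the tool's x, y, z scaled (see below), a list of three; "twist": the turn, a rotation vector about the tool's x, y, z scaled (see below), a list of three; "jaw": the closure in counts, from 0 (fully open) to 255 (shut). In form: {"dp": [[x, y, z], ...], "twist": [[rx, ry, rz], ...], "jaw": [jaw, ...]}. A call has 1 to 20 rows; each row shifts and turns the pose as measured when the row begins, along the tool's axes as they then stand; what a row does not reach is not made up. The controller multiplies each number of a shift by 12 cm and each number of a turn by 120 degrees. A row lasts 1/10 s, in which the tool goes at most 50 mm and 8.59 degrees, less where a joint would pass 70% of its speed; a pose out of reach is approached as far as the arm can. A call with a number of a shift or a turn outside -1 to 1 is refused whole. A call with a gripper value outside its range is refused whole. The fingers move at their own pace and stop on an object; "grip_force" is the grip in N (left out, the last holds). Time passes only in rows, so rows that do not move let the fingers close. It gives the time, the measured TCP pose, the force and the opening at its end, in the units of the state.
- r.get_obs(): the state, without advancing time (a new reading comes with each control period).
- r.grab_frame(name): name is "scene" or "top"; returns a dict with "color" (480x640x3 uint8, red, green, blue), "z_map" (480x640 float32, m along the optical axis (not along the pixel's ray), 0 where there is no reading), "intrinsics" (3x3 intrinsics, pixels), "R" (3x3) and "t" (3): a world point X has camera coordinates R X + t. Camera axes: x right, y down, z forward; pixel columns grow to the right and rows downward; lengths in m; the calibration is good to about 2 mm. A picture is of the moment at which its call begins.
- r.hand_in(): hands the job in, once; it reports no verdict.
The state is a dict: "clock": time; "joints": joint angles; "qvel": joint speeds; "tau": joint torques, N m; "tcp_pos": TCP position; "orientation": TCP orientation; "contact_force": force on the tool from outside, world axes, zero at the start; "moment": the same for the moment, N m; "grip_width": finger opening in m.
Only numpy, scipy, OpenCV 4.12 (cv2) and the standard library are available. Lean on these libraries where they do the work, as an engineer would, in place of code of your own. Each camera call takes 0.05 s, during which the arm holds its last target.

## Working session

There is one attempt and no reset: what is moved stays moved. The work goes in short steps, Python scripts to look and compute and a tool call to move; the robot and the scene stay as the last step left them, time stands still between calls to the robot, and variables do not carry over. Pictures are saved under pics/ and viewed, and the job is handed in when it is done.

Besides the shell and the picture viewer there is one more tool, called by a JSON object that holds its "op" and its "data", one argument or row to a line. apply_moves: Moves the arm, as the interface text tells. Shifts and turns lie within -1 to 1; 1 stands for 12 cm of shift or 120 degrees of turn. Its arguments: {"type":"object","properties":{"dp":{"type":"array"},"twist":{"type":"array"},"jaw":{"type":"array"},"grip_force":{"type":"number"}},"required":["dp","twist","jaw"]}

```bash
ls; mkdir -p pics
python3 - <<'E'
from bench import r
import cv2,numpy as np
print(r.get_obs(), r.hold_point_z)
for n in("scene","top"):
    f=r.grab_frame(n); cv2.imwrite(f"pics/{n}0.png",f["color"][:,:,::-1]); np.savez(f"pics/{n}0.npz",**f)
    print(n,f["intrinsics"],f["R"],f["t"], -f["R"].T@f["t"])
E
```

```text
pics
{'clock': 0.0, 'joints': array([-1.23108976,  0.47779472,  0.02235715,  1.55644682, -0.01149087,
        1.10931301, -0.08311523]), 'qvel': array([-0.00172844,  0.00017425,  0.00031442, -0.00017188,  0.00064183,
       -0.00154928,  0.00123967]), 'tau': array([-1.46516404e-04, -5.96459234e+01,  1.60778258e+00, -2.81176096e+01,
        1.25245628e-02,  9.57439392e-03, -7.10481615e-06]), 'tcp_pos': array([0.29214994, 0.60819385, 0.40373134]), 'orientation': array([ 2.65830361e+00,  1.67215400e+00, -2.30103830e-03]), 'contact_force': array([-0.12001604,  0.32103056, -0.82064648]), 'moment': array([-0.02359714, -0.0435881 ,  0.00444575]), 'grip_width': 0.08572970557782791} 0.1547
scene [[584.94237716   0.         320.16756606]
 [  0.         584.94237716 234.21460962]
 [  0.           0.           1.        ]] [[-0.25098889  0.96785977 -0.01587556]
 [ 0.53521509  0.12509101 -0.83540232]
 [-0.80656641 -0.21817355 -0.54940962]] [ 0.14982818 -0.2448077   1.82487893] [1.64051604 0.28375088 0.80047172]
top [[557.32554742   0.         312.19039228]
 [  0.         557.32554742 247.20820186]
 [  0.           0.           1.        ]] [[-0.02256423 -0.99943176 -0.02504003]
 [-0.99703272  0.02433977 -0.07302963]
 [ 0.0735976   0.02331787 -0.99701538]] [3.57490472e-04 5.94111728e-01 1.18820489e+00] [ 0.50490787 -0.04180966  1.22805527]
```

View pics/scene0.png

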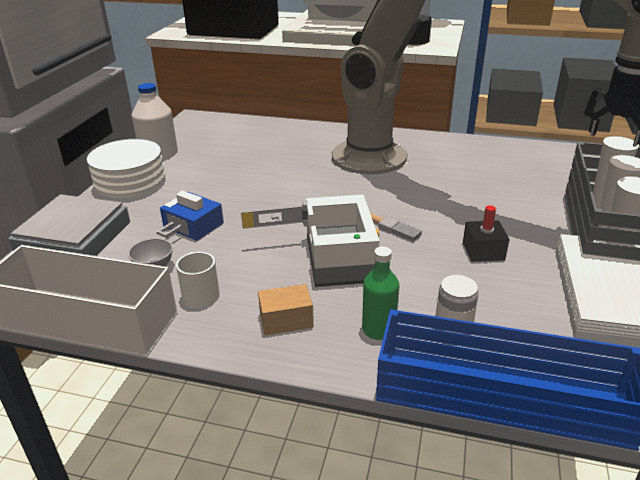

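View pics/top0.png

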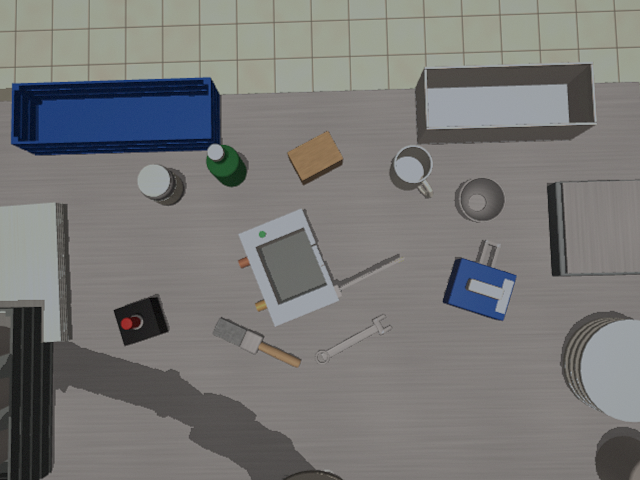

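Run:
```python
import cv2,numpy as np
t=cv2.imread("pics/top0.png");s=cv2.imread("pics/scene0.png")
a=cv2.resize(t[195:335,215:415],(800,560),interpolation=cv2.INTER_CUBIC);cv2.imwrite("pics/a.png",a)
b=cv2.resize(t[230:330,430:530],(560,560),interpolation=cv2.INTER_CUBIC);cv2.imwrite("pics/b.png",b)
c=cv2.resize(s[170:290,140:300],(800,600),interpolation=cv2.INTER_CUBIC);cv2.imwrite("pics/c.png",c)
```

```text
(no output)
```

View pics/a.png

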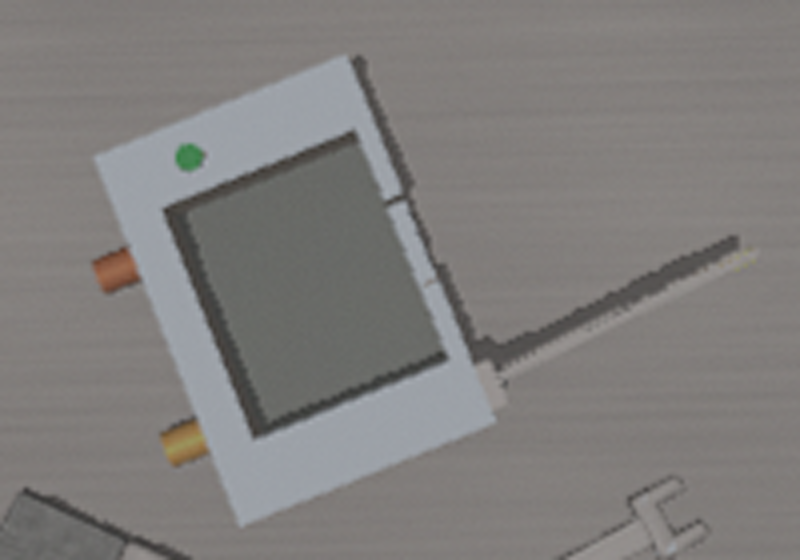

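View pics/b.png

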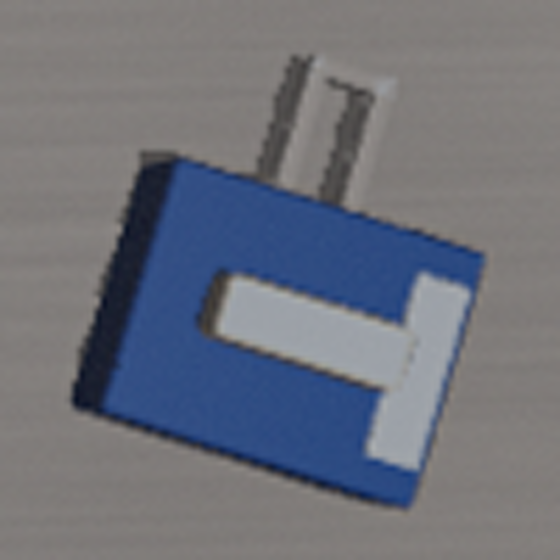

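View pics/c.png

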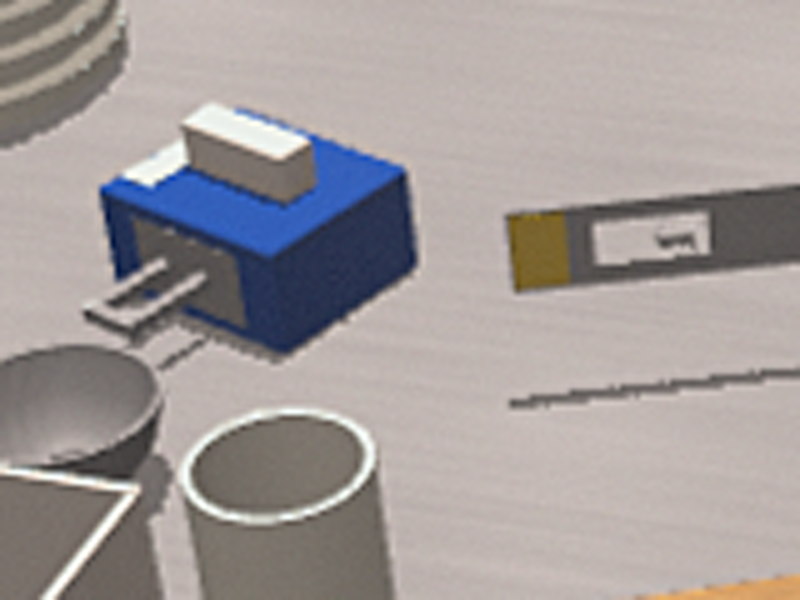

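```bash
cat > h.py <<'E'
import cv2,numpy as np
def ray(f,uv,z):
    uv=np.atleast_2d(np.asarray(uv,float)); K,R,t=f["intrinsics"],f["R"],f["t"]
    c=-R.T@t; d=np.c_[uv,np.ones(len(uv))]@np.linalg.inv(K).T@R
    return c+d*((z-c[2])/d[:,2])[:,None]
def proj(f,X):
    c=np.atleast_2d(X)@f["R"].T+f["t"]; q=c@f["intrinsics"].T; return q[:,:2]/q[:,2:]
def cloud(f):
    v,u=np.indices(f["z_map"].shape); z=f["z_map"]
    p=np.stack([u,v,np.ones_like(u)],-1)@np.linalg.inv(f["intrinsics"]).T*z[...,None]
    return (p-f["t"])@f["R"]
def rect(P):
    (c,s,a)=cv2.minAreaRect((P[:,:2]*1000).astype(np.float32)); return np.array(c),s,a
def load(n): return dict(np.load(f"pics/{n}.npz"))
E
python3 - <<'E'
from h import *
f=load("top0"); C=cloud(f); hsv=cv2.cvtColor(f["color"],cv2.COLOR_RGB2HSV)
H,S,V=[hsv[...,i].astype(int) for i in range(3)]
roi=np.zeros(H.shape,bool)
def show(name,m,z):
    n,l,st,ce=cv2.connectedComponentsWithStats(m.astype(np.uint8))
    k=1+np.argmax(st[1:,4]); v,u=np.nonzero(l==k)
    P=ray(f,np.c_[u,v],z); c,s,a=rect(P); print(name,st[k],c.round(1),np.round(s,1),round(a,2),"depth z med",np.median(C[v,u,2]).round(4)); return l==k
def R(u0,u1,v0,v1):
    m=np.zeros(H.shape,bool); m[v0:v1,u0:u1]=1; return m
Z=C[...,2]
show("disp rim",R(225,345,200,335)&(Z>.1)&(Z<.12)&(S<60),.11)
show("bay floor",R(225,345,200,335)&(Z>.04)&(Z<.06)&(S<60),.05)
show("cart top",R(430,530,230,330)&(Z>.045)&(Z<.07),.06)
show("rib",R(430,530,230,330)&(Z>.08)&(Z<.095),.088)
show("stand",R(100,180,280,360)&(Z>.05)&(Z<.067),.06)
show("pintop",R(100,180,280,360)&(Z>.11),.121)
show("red",R(100,180,280,360)&(S>150),.121)
show("hasp",R(330,420,245,305)&(Z>.08)&(Z<.12),.102)
show("mug",R(380,450,135,205)&(Z>.08),.09)
show("bottle cap",R(200,250,135,190)&(Z>.15),.19)
show("carton",R(280,350,125,190)&(Z>.05),.06)
m=R(0,640,90,480)
# staple
show("staple",R(470,505,235,268)&(Z>.025)&(Z<.045),.034)
E
```

```text
disp rim [ 239  209  106  118 3500] [552.5  24.1] [200.3 158.1] 20.95 depth z med 0.1104
bay floor [ 259  230   69   75 3064] [553.2  24.2] [127.  116.7] 20.84 depth z med 0.0505
cart top [ 447  258   70   63 2416] [ 495.6 -363.4] [122.7 100.3] 70.88 depth z med 0.0605
rib [468 279  36  21 417] [ 495.6 -363.8] [71.7 24.3] 71.02 depth z med 0.088
stand [ 114  298   48   48 1280] [444.  355.5] [79.7 84.5] 17.09 depth z med 0.0602
pintop [121 318  14  12 126] [443.5 354.9] [26.1 21.7] 88.81 depth z med 0.1208
red [121 317  19  13 194] [444.5 349.9] [23.7 36.1] 0.02 depth z med 0.1189
hasp [330 257  75  47 375] [ 535.3 -114.9] [ 44.9 175.6] 30.67 depth z med 0.1061
mug [394 145  39  39 304] [ 755.9 -226.9] [78.  79.5] 88.09 depth z med 0.0896
bottle cap [208 144  19  21 277] [762.3 159.7] [41.6 30.6] 25.48 depth z med 0.1893
carton [ 287  131   57   50 1559] [785.7 -25.1] [ 71.9 100.1] 27.11 depth z med 0.0603
staple [479 240  22  28 241] [ 570.5 -390.9] [34.9 52.3] 71.0 depth z med 0.0343
```

Run:
```python
from h import *
f=load("top0"); C=cloud(f); Z=C[...,2]
m=np.zeros(Z.shape,bool); m[200:335,225:345]=1; m&=(Z>.104)&(Z<.116)
v,u=np.nonzero(m); 
P=ray(f,np.c_[u,v],.11)[:,:2]*1000; 
hp=0.5
for th in (110.5,110.9,111.3):
    a=np.radians(th); X=np.array([np.cos(a),np.sin(a)]);Y=np.array([-X[1],X[0]])
    c0=np.array([552.5,24.1]); q=(P-c0)@np.c_[X,Y]
    print(th)
    for y0 in range(-100,101,20):
        s=q[abs(q[:,1]-y0)<6]
        if len(s)<5: continue
        xs=np.sort(s[:,0]); g=np.diff(xs); k=g.argmax()
        print(" y",y0,"x",xs[0].round(1),xs[-1].round(1),"gap",xs[k].round(1),xs[k+1].round(1))
    for x0 in range(-70,80,14):
        s=q[abs(q[:,0]-x0)<6]
        ys=np.sort(s[:,1]); g=np.diff(ys); k=g.argmax()
        print(" x",x0,"y",ys[0].round(1),ys[-1].round(1),"gap",ys[k].round(1),ys[k+1].round(1))
```

```text
110.5
 y -100 x -58.4 79.4 gap 74.9 76.1
 y -80 x -58.3 79.3 gap 31.3 32.8
 y -60 x -58.3 79.2 gap 43.2 45.8
 y -40 x -58.6 79.0 gap -48.9 56.9
 y -20 x -57.9 78.8 gap -48.9 56.8
 y 0 x 56.7 79.1 gap 78.7 79.1
 y 20 x -57.4 78.9 gap -51.1 56.6
 y 40 x -58.9 78.7 gap -49.2 56.8
 y 60 x -58.9 78.5 gap 25.4 29.2
 y 80 x -78.9 78.5 gap -76.3 -71.8
 y 100 x -58.8 78.3 gap 61.3 62.7
 x -70 y 70.1 93.4 gap 70.1 71.2
 x -56 y -100.0 99.6 gap -24.2 24.4
 x -42 y -100.0 99.6 gap -62.6 63.0
 x -28 y -100.0 99.6 gap -62.2 63.0
 x -14 y -100.0 100.0 gap -62.2 63.4
 x 0 y -100.0 99.9 gap -62.6 63.3
 x 14 y -99.6 99.9 gap -62.6 63.3
 x 28 y -99.6 99.9 gap -62.2 63.3
 x 42 y -99.6 100.3 gap -62.2 63.3
 x 56 y -99.6 100.2 gap -17.5 -15.7
 x 70 y -99.6 100.2 gap 82.9 83.6
110.9
 y -100 x -59.0 78.8 gap 52.5 53.6
 y -80 x -58.9 78.7 gap 30.7 32.3
 y -60 x -58.8 78.7 gap 42.8 45.4
 y -40 x -58.9 78.7 gap -49.2 56.7
 y -20 x -58.1 78.7 gap -49.1 56.7
 y 0 x 56.7 79.0 gap 78.7 79.0
 y 20 x -57.3 79.0 gap -50.9 56.7
 y 40 x -58.6 79.0 gap -48.9 57.1
 y 60 x -58.5 79.0 gap 25.9 29.6
 y 80 x -78.3 79.0 gap -
[... 496 characters left out ...]
0.2 31.7
 y -60 x -59.2 78.3 gap 42.3 44.9
 y -40 x -59.2 78.4 gap -49.4 56.4
 y -20 x -59.0 78.6 gap -49.2 56.5
 y 0 x 56.6 79.0 gap 56.6 57.1
 y 20 x -57.1 79.2 gap -50.8 56.8
 y 40 x -58.3 79.3 gap -48.7 57.3
 y 60 x -58.1 79.4 gap 26.4 29.0
 y 80 x -77.8 79.6 gap -75.2 -70.7
 y 100 x -65.3 79.6 gap -65.3 -60.8
 x -70 y 71.0 94.3 gap 71.0 72.8
 x -56 y -99.2 100.4 gap -23.5 25.2
 x -42 y -99.4 100.2 gap -61.9 63.6
 x -28 y -99.7 100.1 gap -61.8 63.5
 x -14 y -99.8 100.2 gap -61.9 63.6
 x 0 y -100.0 99.9 gap -62.6 63.3
 x 14 y -99.8 99.7 gap -62.7 63.1
 x 28 y -100.0 99.6 gap -62.6 63.0
 x 42 y -100.3 99.7 gap -62.9 62.7
 x 56 y -100.4 99.5 gap -18.4 -16.5
 x 70 y -100.6 99.2 gap 81.9 82.7
```

```bash
cat >> h.py <<'E'
from scipy.spatial.transform import Rotation as Ro
X0=np.array([.5509,.0278]); TH=110.85
def d2w(x,y,z,th=None):
    a=np.radians(TH); return np.array([X0[0]+x*np.cos(a)-y*np.sin(a),X0[1]+x*np.sin(a)+y*np.cos(a),z])
def go(hold,yaw):
    "remaining shift in tool axes (units of .12 m) and twist (units of 120deg) to put grasp point at hold, tool down with given yaw"
    from bench import r
    o=r.get_obs(); R=Ro.from_rotvec(o["orientation"]); a=np.radians(yaw)
    T=Ro.from_matrix(np.array([[np.cos(a),np.sin(a),0],[np.sin(a),-np.cos(a),0],[0,0,-1.]]))
    tcp=np.array(hold)+[0,0,r.hold_point_z]
    dp=R.inv().apply(tcp-o["tcp_pos"])/.12; tw=np.degrees((R.inv()*T).as_rotvec())/120
    dn=T.inv().apply(tcp-o["tcp_pos"])/.12
    M=R.as_matrix()
    print("t %.2f hold %s yaw %.1f grip %.1fmm F %s"%(o["clock"],((o["tcp_pos"]+M[:,2]*r.hold_point_z)*1000).round(1),np.degrees(np.arctan2(M[1,0],M[0,0])),o["grip_width"]*1000,o["contact_force"].round(1)))
    print("dp now-axes",dp.round(3),"rows>=%.1f"%(np.linalg.norm(dp)*.12/.05),"twist",tw.round(4),"rows>=%.1f"%(np.linalg.norm(tw)*120/8.59),"dp after-turn",dn.round(3))
E
python3 - <<'E'
from h import *
go([.45,.1,.25],-19.1)
E
```

```text
t 0.10 hold [292.1 608.  249.1] yaw 64.3 grip 85.3mm F [ 0.1 -0.  -0.2]
dp now-axes [-3.248e+00  3.019e+00 -2.000e-03] rows>=10.6 twist [6.000e-04 6.000e-04 6.954e-01] rows>=9.7 dp after-turn [ 2.629  3.572 -0.007]
```

{"op": "apply_moves", "data": {
  "dp": [
    [-0.25,0.23,0],
    [-0.25,0.23,0],
    [-0.25,0.23,0],
    [-0.25,0.23,0],
    [-0.25,0.23,0],
    [-0.25,0.23,0],
    [-0.25,0.23,0],
    [-0.25,0.23,0],
    [-0.25,0.23,0],
    [-0.25,0.23,0],
    [-0.25,0.23,0],
    [-0.25,0.23,0],
    [-0.25,0.23,0]
  ],
  "twist": [
    [0,0,0],
    [0,0,0],
    [0,0,0],
    [0,0,0],
    [0,0,0],
    [0,0,0],
    [0,0,0],
    [0,0,0],
    [0,0,0],
    [0,0,0],
    [0,0,0],
    [0,0,0],
    [0,0,0]
  ],
  "jaw": [0,0,0,0,0,0,0,0,0,0,0,0,0]
}}

```text
clock: 1.4
tcp_pos: [0.4485, 0.0867, 0.3994]
orientation: [-2.649, -1.688, 0.012]
contact_force: [0.7, -0.3, -0.4]
grip_width: 0.0851
```

```bash
python3 -c "
from h import *
go([.4956,-.3639,.25],-19.1)"
```

```text
t 1.40 hold [447.4  86.1 244.7] yaw 65.0 grip 85.1mm F [ 0.7 -0.3 -0.4]
dp now-axes [-3.238  1.941 -0.032] rows>=9.1 twist [5.00e-04 4.10e-03 7.01e-01] rows>=9.8 dp after-turn [ 1.6    3.42  -0.044]
```

Moves track well. Translate, then turn.

{"op": "apply_moves", "data": {
  "dp": [
    [-0.3,0.18,0],
    [-0.3,0.18,0],
    [-0.3,0.18,0],
    [-0.3,0.18,0],
    [-0.3,0.18,0],
    [-0.3,0.18,0],
    [-0.3,0.18,0],
    [-0.3,0.18,0],
    [-0.3,0.18,0],
    [-0.3,0.18,0],
    [0,0,0],
    [0,0,0],
    [0,0,0],
    [0,0,0],
    [0,0,0],
    [0,0,0],
    [0,0,0],
    [0,0,0],
    [0,0,0],
    [0,0,0]
  ],
  "twist": [
    [0,0,0],
    [0,0,0],
    [0,0,0],
    [0,0,0],
    [0,0,0],
    [0,0,0],
    [0,0,0],
    [0,0,0],
    [0,0,0],
    [0,0,0],
    [0,0,0.07],
    [0,0,0.07],
    [0,0,0.07],
    [0,0,0.07],
    [0,0,0.07],
    [0,0,0.07],
    [0,0,0.07],
    [0,0,0.07],
    [0,0,0.07],
    [0,0,0.07]
  ],
  "jaw": [0,0,0,0,0,0,0,0,0,0,0,0,0,0,0,0,0,0,0,0]
}}

```text
clock: 3.4
tcp_pos: [0.4869, -0.3552, 0.3957]
orientation: [3.084, -0.569, -0.022]
contact_force: [-0.9, -0.3, -0.2]
grip_width: 0.0855
```

```bash
python3 -c "
from h import *
go([.4956,-.3639,.12],-19.1)"
```

```text
t 3.40 hold [ 484.7 -355.7  241. ] yaw -20.9 grip 85.5mm F [-0.9 -0.3 -0.2]
dp now-axes [0.106 0.034 1.007] rows>=2.4 twist [ 0.0037  0.0061 -0.015 ] rows>=0.2 dp after-turn [0.092 0.045 1.008]
```

{"op": "apply_moves", "data": {
  "dp": [
    [0.09,0.045,0.2],
    [0,0,0.3],
    [0,0,0.3],
    [0,0,0.2],
    [0,0,0]
  ],
  "twist": [
    [0.004,0.006,-0.015],
    [0,0,0],
    [0,0,0],
    [0,0,0],
    [0,0,0]
  ],
  "jaw": [0,0,0,0,0]
}}

```text
clock: 3.9
tcp_pos: [0.4963, -0.3631, 0.2707]
orientation: [-3.097, 0.523, 0.0]
contact_force: [0.6, 0.3, 1.0]
grip_width: 0.0851
```

```bash
python3 -c "
from h import *
from bench import r
go([.4956,-.3639,.086],-19.1)
for n in ('top','scene'):
    f=r.grab_frame(n); np.savez(f'pics/{n}1.npz',**f); im=f['color'][:,:,::-1]
    a=im[230:330,430:530] if n=='top' else im[120:270,120:320]
    cv2.imwrite(f'pics/{n}1.png',cv2.resize(a,None,fx=4,fy=4,interpolation=cv2.INTER_CUBIC))
"
```

```text
t 3.90 hold [ 496.3 -363.   116. ] yaw -19.2 grip 85.1mm F [0.6 0.3 1. ]
dp now-axes [-0.003  0.008  0.25 ] rows>=0.6 twist [-0.0005  0.0002 -0.0007] rows>=0.0 dp after-turn [-0.003  0.008  0.25 ]
```

View pics/top1.png

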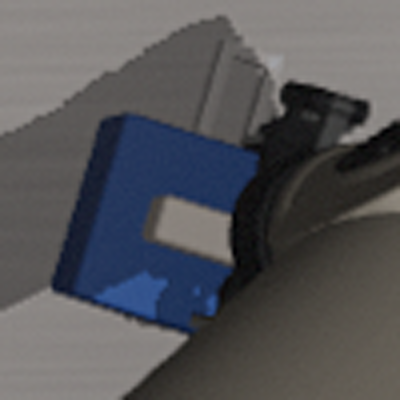

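View pics/scene1.png

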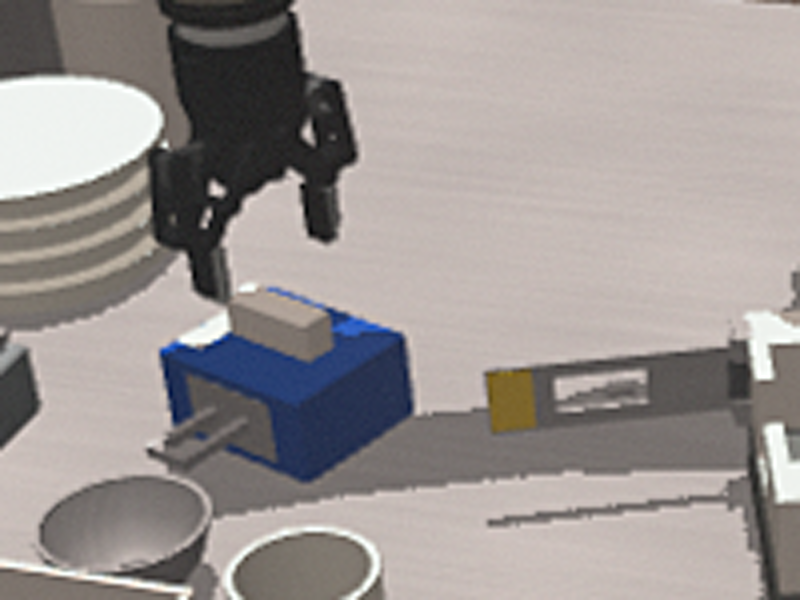

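{"op": "apply_moves", "data": {
  "dp": [
    [-0.003,0.008,0.15],
    [0,0,0.1],
    [0,0,0],
    [0,0,0],
    [0,0,0],
    [0,0,0],
    [0,0,0],
    [0,0,0],
    [0,0,0],
    [0,0,0]
  ],
  "twist": [
    [0,0,0],
    [0,0,0],
    [0,0,0],
    [0,0,0],
    [0,0,0],
    [0,0,0],
    [0,0,0],
    [0,0,0],
    [0,0,0],
    [0,0,0]
  ],
  "jaw": [0,0,0,255,255,255,255,255,255,255],
  "grip_force": 60
}}

```text
clock: 5.0
tcp_pos: [0.4976, -0.3668, 0.2477]
orientation: [3.094, -0.523, 0.018]
contact_force: [-0.4, 0.6, -0.6]
grip_width: 0.0222
```

```bash
python3 -c "
from h import *
from bench import r
go([.4956,-.3639,.180],-19.1)
for n in ('top','scene'):
    f=r.grab_frame(n); np.savez(f'pics/{n}2.npz',**f); im=f['color'][:,:,::-1]
    a=im[230:330,430:530] if n=='top' else im[120:270,120:320]
    cv2.imwrite(f'pics/{n}2.png',cv2.resize(a,None,fx=4,fy=4,interpolation=cv2.INTER_CUBIC))
"
```

```text
t 5.00 hold [ 499.2 -367.6   93. ] yaw -19.2 grip 22.2mm F [-0.4  0.6 -0.6]
dp now-axes [-0.015 -0.016 -0.726] rows>=1.7 twist [ 0.0008 -0.0058 -0.0008] rows>=0.1 dp after-turn [-0.023 -0.017 -0.725]
```

View pics/scene2.png

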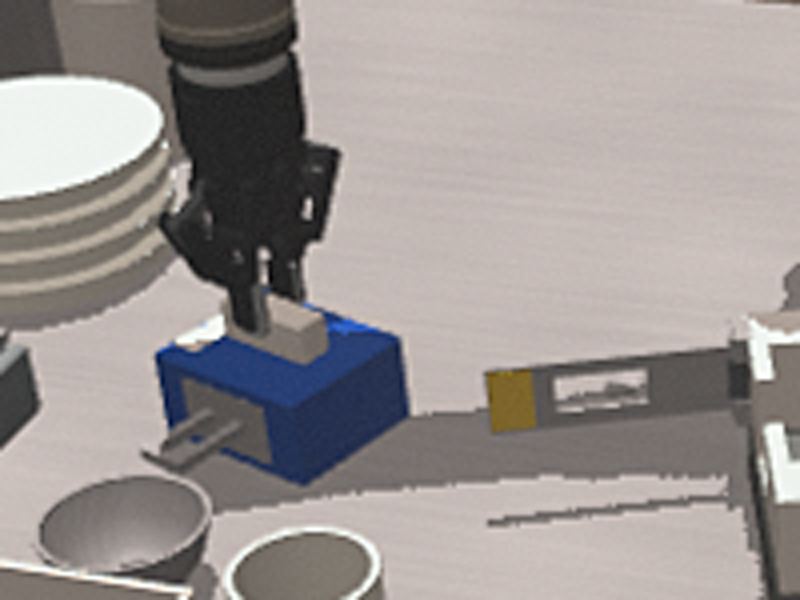

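{"op": "apply_moves", "data": {
  "dp": [
    [0,0,-0.1],
    [0,0,-0.15],
    [0,0,-0.25],
    [0,0,-0.25],
    [0,0,-0.25],
    [0,0,0]
  ],
  "twist": [
    [0,0,0],
    [0,0,0],
    [0,0,0],
    [0,0,0],
    [0,0,0],
    [0,0,0]
  ],
  "jaw": [255,255,255,255,255,255]
}}

```text
clock: 5.7
tcp_pos: [0.4953, -0.3644, 0.3707]
orientation: [3.097, -0.524, 0.006]
contact_force: [0.6, -1.1, -5.2]
grip_width: 0.0222
```

```bash
python3 -c "
from h import *
from bench import r
go(d2w(0,0,.22),-69.1)
for n in ('top','scene'):
    f=r.grab_frame(n); np.savez(f'pics/{n}3.npz',**f); im=f['color'][:,:,::-1]
    a=im[230:330,430:530] if n=='top' else im[60:260,80:320]
    cv2.imwrite(f'pics/{n}3.png',cv2.resize(a,None,fx=3,fy=3,interpolation=cv2.INTER_CUBIC))
"
```

```text
t 5.70 hold [ 495.9 -364.6  216. ] yaw -19.2 grip 22.2mm F [ 0.6 -1.1 -5.2]
dp now-axes [-0.639 -3.239 -0.034] rows>=7.9 twist [-0.001  -0.0016  0.4156] rows>=5.8 dp after-turn [-2.888 -1.599 -0.033]
```

View pics/scene3.png

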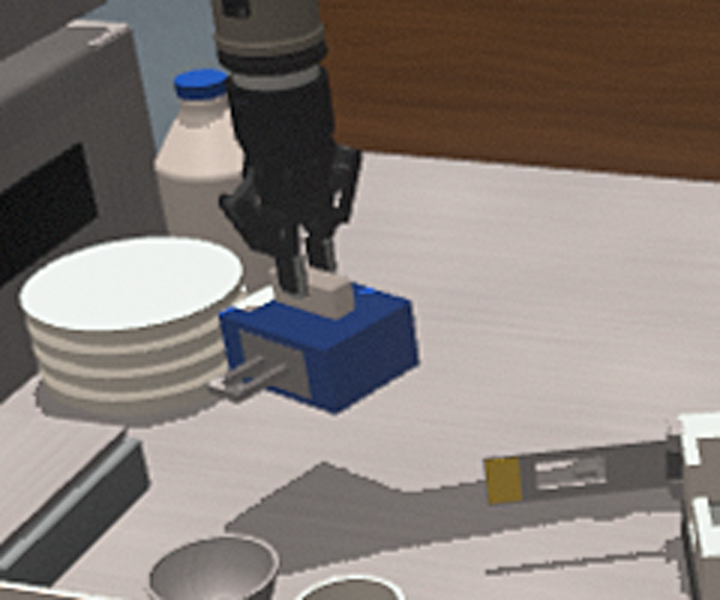

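{"op": "apply_moves", "data": {
  "dp": [
    [0,0,-0.1],
    [0,0,-0.1],
    [0,0,0],
    [0,0,0],
    [0,0,0],
    [0,0,0],
    [-0.22,-0.12,0],
    [-0.29,-0.16,0],
    [-0.29,-0.16,0],
    [-0.29,-0.16,0],
    [-0.29,-0.16,0],
    [-0.29,-0.16,0],
    [-0.29,-0.16,0],
    [-0.29,-0.16,0],
    [-0.29,-0.16,0],
    [-0.2,-0.1,0],
    [-0.1,-0.06,0],
    [0,0,0]
  ],
  "twist": [
    [0,0,0.069],
    [0,0,0.069],
    [0,0,0.069],
    [0,0,0.069],
    [0,0,0.069],
    [0,0,0.069],
    [0,0,0],
    [0,0,0],
    [0,0,0],
    [0,0,0],
    [0,0,0],
    [0,0,0],
    [0,0,0],
    [0,0,0],
    [0,0,0],
    [0,0,0],
    [0,0,0],
    [0,0,0]
  ],
  "jaw": [255,255,255,255,255,255,255,255,255,255,255,255,255,255,255,255,255,255]
}}

```text
clock: 7.6
tcp_pos: [0.5534, 0.0458, 0.36]
orientation: [2.543, -1.811, -0.08]
contact_force: [-0.1, 0.2, -5.6]
grip_width: 0.0225
```

```bash
python3 -c "
from h import *
from bench import r
go(d2w(0,0,.22),-69.15)
"
```

```text
t 7.60 hold [545.3  48.  205.6] yaw -71.0 grip 22.5mm F [-0.1  0.2 -5.6]
dp now-axes [ 0.131  0.074 -0.123] rows>=0.5 twist [ 0.0212  0.0149 -0.0148] rows>=0.4 dp after-turn [ 0.132  0.073 -0.122]
```

{"op": "apply_moves", "data": {
  "dp": [
    [0.1,0.05,-0.12],
    [0.03,0.02,0],
    [0,0,0],
    [0,0,0]
  ],
  "twist": [
    [0.021,0.015,-0.015],
    [0,0,0],
    [0,0,0],
    [0,0,0]
  ],
  "jaw": [255,255,255,255]
}}

```text
clock: 8.0
tcp_pos: [0.5493, 0.0239, 0.3715]
orientation: [2.577, -1.787, -0.006]
contact_force: [0.3, -0.1, -5.3]
grip_width: 0.0224
```

```bash
python3 -c "
from h import *
from bench import r
go(d2w(0,0,.22),-69.15)
for n in ('top','scene'):
    f=r.grab_frame(n); np.savez(f'pics/{n}4.npz',**f); im=f['color'][:,:,::-1]
    a=im[195:335,215:415] if n=='top' else im[110:290,230:430]
    cv2.imwrite(f'pics/{n}4.png',cv2.resize(a,None,fx=3,fy=3,interpolation=cv2.INTER_CUBIC))
"
```

```text
t 8.00 hold [548.3  23.5 216.8] yaw -69.5 grip 22.4mm F [ 0.3 -0.1 -5.3]
dp now-axes [-0.026 -0.024 -0.027] rows>=0.1 twist [ 0.0032  0.0001 -0.0026] rows>=0.1 dp after-turn [-0.026 -0.024 -0.026]
```

View pics/scene4.png

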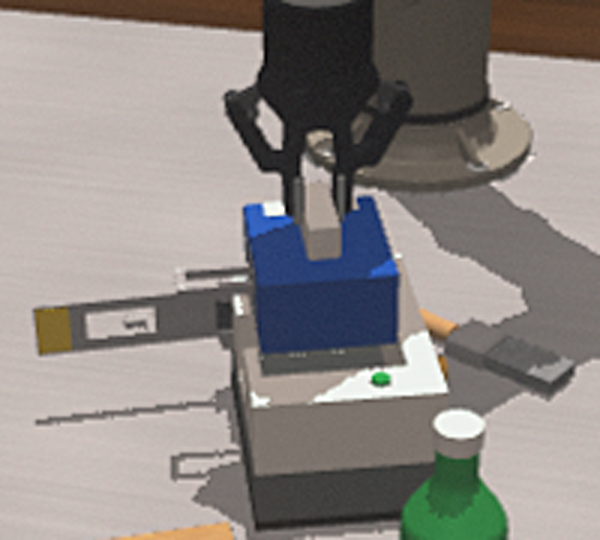

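View pics/top4.png

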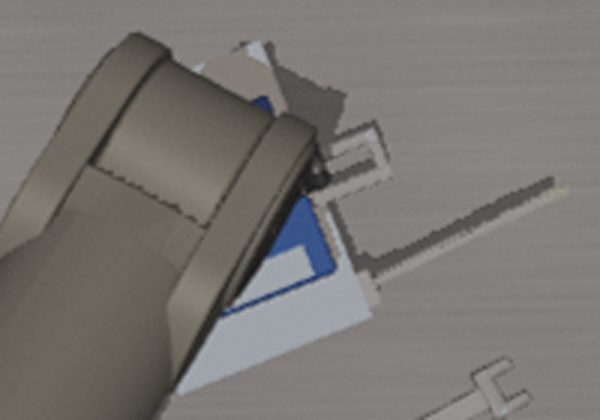

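```bash
cat > m4.py <<'E'
from h import *
import sys
def an(tag):
    a=np.radians(TH);X=np.array([np.cos(a),np.sin(a)]);Y=np.array([-X[1],X[0]])
    for n in ("top","scene"):
        f=load(n+tag); C=cloud(f)
        hsv=cv2.cvtColor(f["color"],cv2.COLOR_RGB2HSV)
        q=np.stack([(C[...,:2]-X0)@X,(C[...,:2]-X0)@Y,C[...,2]],-1)*1000
        blue=(hsv[...,0]>100)&(hsv[...,0]<125)&(hsv[...,1]>110)&(abs(q[...,0])<80)&(abs(q[...,1])<90)
        z=q[blue]; 
        if len(z): 
            top=z[z[:,2]>np.percentile(z[:,2],90)-6]
            print(n,"blue n",len(z),"z pct",np.percentile(z[:,2],[2,50,90,98]).round(1),"top x",np.percentile(top[:,0],[1,99]).round(1),"y",np.percentile(top[:,1],[1,99]).round(1))
        st=(q[...,0]<-66)&(q[...,0]>-125)&(abs(q[...,1])<35)&(q[...,2]>60)
        if n=="top": st&=q[...,2]<190
        s=q[st]
        if len(s):
            print(n,"staple n",len(s),"z",np.percentile(s[:,2],[5,50,95]).round(1),"x",np.percentile(s[:,0],[1,5]).round(1),"y",np.percentile(s[:,1],[1,50,99]).round(1))
            for x0 in (-75,-85,-95,-103):
                k=s[abs(s[:,0]-x0)<5]
                if len(k)>3: print("   x",x0,"y",k[:,1].min().round(1),k[:,1].max().round(1),"z",np.median(k[:,2]).round(1))
if __name__=="__main__": an(sys.argv[1])
E
python3 m4.py 4
```

```text
top blue n 362 z pct [ 180.1  184.7 1228.1 1228.1] top x [-48.7 -48.7] y [67.8 67.8]
top staple n 197 z [152.6 157.1 160.2] x [-108.6 -107.7] y [-12.4   6.8  20.2]
   x -75 y -12.0 20.0 z 157.3
   x -85 y -12.5 20.2 z 156.4
   x -95 y -12.3 20.2 z 157.0
   x -103 y -12.4 20.3 z 157.4
scene blue n 1879 z pct [127.2 176.4 183.3 184.5] top x [-50.5  45.8] y [-62.1  54.7]
scene staple n 185 z [147.6 153.7 157.2] x [-106.1 -104.5] y [-18.   -7.   19.4]
   x -75 y -18.0 19.9 z 153.9
   x -85 y -17.5 17.1 z 153.0
   x -95 y -18.0 20.5 z 152.9
   x -103 y -18.3 18.8 z 154.5
```

Run:
```python
from h import *
a=np.radians(TH);X=np.array([np.cos(a),np.sin(a)]);Y=np.array([-X[1],X[0]])
for n in("scene0","scene4","top4"):
    f=load(n); C=cloud(f); q=np.stack([(C[...,:2]-X0)@X,(C[...,:2]-X0)@Y,C[...,2]],-1)*1000
    m=(abs(q[...,2]-110)<5)&(abs(q[...,0])<90)&(abs(q[...,1])<110)
    s=q[m]; print(n,len(s),"z",np.median(s[:,2]).round(1))
    for y0 in (-90,-80): k=s[abs(s[:,1]-y0)<5]; print(" y",y0,"x",k[:,0].min().round(1),k[:,0].max().round(1))
    for x0 in (60,65,70): k=s[abs(s[:,0]-x0)<4]; print(" x",x0,"y",k[:,1].min().round(1),k[:,1].max().round(1))
f=load("scene4"); C=cloud(f); q=np.stack([(C[...,:2]-X0)@X,(C[...,:2]-X0)@Y,C[...,2]],-1)*1000
m=(q[...,2]>178)&(q[...,2]<190)&(abs(q[...,0])<80)&(abs(q[...,1])<90)
s=q[m]
for x0 in range(-50,51,10):
    k=s[abs(s[:,0]-x0)<4]
    if len(k): print(" cart x",x0,"y",k[:,1].min().round(1),k[:,1].max().round(1))
for y0 in range(-60,61,15):
    k=s[abs(s[:,1]-y0)<4]
    if len(k): print(" cart y",y0,"x",k[:,0].min().round(1),k[:,0].max().round(1))
```

```text
scene0 1651 z 108.5
 y -90 x -60.3 77.1
 y -80 x -60.7 76.9
 x 60 y -108.3 99.0
 x 65 y -108.3 98.9
 x 70 y -107.0 95.0
scene4 1068 z 108.5
 y -90 x -60.5 77.0
 y -80 x -60.9 77.2
 x 60 y -106.9 19.9
 x 65 y -106.0 48.0
 x 70 y -104.8 96.5
top4 1560 z 110.3
 y -90 x -62.9 -19.8
 y -80 x -62.5 -25.8
 x 60 y 82.7 99.7
 x 65 y 86.8 99.6
 x 70 y 89.7 99.6
 cart x -50 y -59.0 62.6
 cart x -40 y -62.2 60.0
 cart x -30 y -58.9 54.1
 cart x -20 y -63.1 51.5
 cart x -10 y -60.8 11.1
 cart x 0 y -62.2 -31.8
 cart x 10 y -64.3 -17.8
 cart x 20 y -61.0 34.9
 cart x 30 y -62.9 53.0
 cart x 40 y -63.7 57.8
 cart x 50 y -58.4 48.7
 cart y -60 x -51.1 46.3
 cart y -45 x -51.5 46.7
 cart y -30 x -50.5 46.7
 cart y -15 x -51.0 47.6
 cart y 0 x -51.3 46.8
 cart y 15 x -50.3 47.5
 cart y 30 x -48.6 48.1
 cart y 45 x -51.2 48.2
 cart y 60 x -47.5 45.3
```

{"op": "apply_moves", "data": {
  "dp": [
    [-0.026,-0.024,0],
    [0,0,0],
    [0,0,0]
  ],
  "twist": [
    [0.003,0,0],
    [0,0,0],
    [0,0,0]
  ],
  "jaw": [255,255,255]
}}

```text
clock: 8.4
tcp_pos: [0.5512, 0.029, 0.3708]
orientation: [2.582, -1.788, -0.002]
contact_force: [0.8, -0.2, -5.6]
grip_width: 0.0226
```

```bash
python3 -c "
from h import *
from bench import r
go(d2w(0,0,.205),-69.5)
for n in ('top','scene'):
    f=r.grab_frame(n); np.savez(f'pics/{n}5.npz',**f)
"; python3 m4.py 5
```

```text
t 8.40 hold [550.9  29.  216.1] yaw -69.4 grip 22.6mm F [ 0.8 -0.2 -5.6]
dp now-axes [0.008 0.006 0.092] rows>=0.2 twist [0.0007 0.0004 0.0007] rows>=0.0 dp after-turn [0.008 0.006 0.092]
top blue n 385 z pct [ 179.6  183.6 1228.1 1228.1] top x [-48.7 -48.7] y [67.8 67.8]
top staple n 191 z [152.4 156.3 159.3] x [-104.3 -103.5] y [-17.4  -1.2  15.5]
   x -75 y -17.4 15.5 z 155.5
   x -85 y -17.7 15.6 z 156.0
   x -95 y -17.5 15.6 z 156.2
   x -103 y -17.5 15.6 z 156.3
scene blue n 1880 z pct [128.  176.4 182.6 183.9] top x [-46.3  49.9] y [-67.1  47.9]
scene staple n 161 z [147.5 153.3 156.3] x [-102.  -100.5] y [-24.5 -12.1  12.3]
   x -75 y -26.4 13.5 z 152.8
   x -85 y -23.7 12.8 z 153.0
   x -95 y -24.9 11.4 z 153.9
   x -103 y -21.2 10.3 z 154.4
```

{"op": "apply_moves", "data": {
  "dp": [
    [0.007,0.007,0.09],
    [0,0,0.1],
    [0,0,0]
  ],
  "twist": [
    [0,0,0],
    [0,0,0],
    [0,0,0]
  ],
  "jaw": [255,255,255]
}}

```text
clock: 8.8
tcp_pos: [0.5505, 0.0282, 0.3459]
orientation: [2.583, -1.787, -0.003]
contact_force: [-0.0, -0.1, -5.2]
grip_width: 0.0222
```

```bash
python3 -c "
from h import *
from bench import r
go(d2w(0,0,.143),-69.4)
for n in ('top','scene'):
    f=r.grab_frame(n); np.savez(f'pics/{n}6.npz',**f)
"; python3 m4.py 6
```

```text
t 8.80 hold [550.2  28.3 191.2] yaw -69.4 grip 22.2mm F [-0.  -0.1 -5.2]
dp now-axes [ 0.005 -0.002  0.401] rows>=1.0 twist [0.0007 0.0005 0.0003] rows>=0.0 dp after-turn [ 0.005 -0.002  0.401]
top blue n 381 z pct [ 154.5  158.9 1228.1 1228.1] top x [-48.7 -48.7] y [67.8 67.8]
top staple n 182 z [128.2 131.5 134.6] x [-104.6 -103.8] y [-16.5  -0.4  16.3]
   x -75 y -16.7 16.3 z 131.7
   x -85 y -17.0 16.4 z 131.7
   x -95 y -16.5 16.4 z 130.8
   x -103 y -16.2 16.0 z 131.5
scene blue n 1699 z pct [111.7 154.7 158.5 159.7] top x [-47.2  48.8] y [-66.2  50.4]
scene staple n 159 z [122.1 128.7 132. ] x [-102.9 -101.2] y [-23.9 -11.6  14.9]
   x -75 y -24.1 15.3 z 128.3
   x -85 y -23.3 18.3 z 128.6
   x -95 y -23.8 11.7 z 129.4
   x -103 y -23.8 11.7 z 130.2
```

Underside is now ~98 mm, 12 mm inside the rim with no contact. Continue down, slowly.

{"op": "apply_moves", "data": {
  "dp": [
    [0.005,0,0.07],
    [0,0,0.07],
    [0,0,0.07],
    [0,0,0.07],
    [0,0,0.05],
    [0,0,0.03]
  ],
  "twist": [
    [0,0,0],
    [0,0,0],
    [0,0,0],
    [0,0,0],
    [0,0,0],
    [0,0,0]
  ],
  "jaw": [255,255,255,255,255,255]
}}

```text
clock: 9.5
tcp_pos: [0.5517, 0.0272, 0.3007]
orientation: [-2.583, 1.788, -0.001]
contact_force: [0.2, 0.3, -4.3]
grip_width: 0.0221
```

```bash
python3 -c "
from h import *
from bench import r
go(d2w(0,0,.143),-69.4)
for n in ('top','scene'):
    f=r.grab_frame(n); np.savez(f'pics/{n}7.npz',**f)
    im=f['color'][:,:,::-1]
    a=im[195:335,215:415] if n=='top' else im[110:290,230:430]
    cv2.imwrite(f'pics/{n}7.png',cv2.resize(a,None,fx=3,fy=3,interpolation=cv2.INTER_CUBIC))
"; python3 m4.py 7
```

```text
t 9.50 hold [551.9  27.2 146. ] yaw -69.4 grip 22.1mm F [ 0.2  0.3 -4.3]
dp now-axes [-0.007  0.004  0.025] rows>=0.1 twist [-0.0005 -0.0002  0.0002] rows>=0.0 dp after-turn [-0.007  0.004  0.025]
top blue n 357 z pct [ 108.7  114.  1228.1 1228.1] top x [-48.7 -48.7] y [67.8 67.8]
top staple n 172 z [82.6 86.5 90.5] x [-106.4 -105.5] y [-17.8   0.8  15.1]
   x -75 y -18.0 15.0 z 85.9
   x -85 y -17.6 15.2 z 87.2
   x -95 y -18.0 15.1 z 86.5
   x -103 y -17.8 15.1 z 86.0
scene blue n 871 z pct [107.5 111.2 113.  114.2] top x [-48.3  48.5] y [-64.9  49.7]
scene staple n 164 z [76.7 83.1 85.6] x [-103.9 -102.8] y [-25.4  -9.8  13.8]
   x -75 y -25.8 11.6 z 82.7
   x -85 y -25.2 13.8 z 82.9
   x -95 y -26.1 13.8 z 83.6
   x -103 y -23.0 13.8 z 83.4
```

View pics/scene7.png

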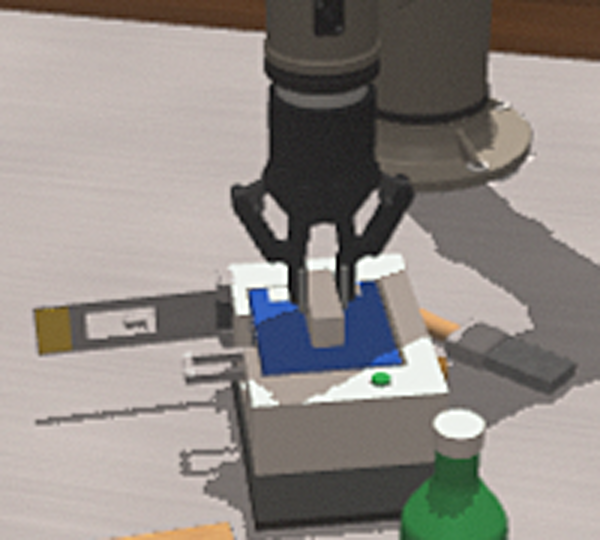

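{"op": "apply_moves", "data": {
  "dp": [
    [-0.005,0.005,0.02],
    [0,0,0.02],
    [0,0,0.02]
  ],
  "twist": [
    [0,0,0],
    [0,0,0],
    [0,0,0]
  ],
  "jaw": [255,255,255]
}}

```text
clock: 9.9
tcp_pos: [0.5512, 0.0273, 0.2975]
orientation: [-2.58, 1.785, 0.005]
contact_force: [-14.8, 4.2, 32.6]
grip_width: 0.0226
```

```bash
python3 -c "
from h import *
from bench import r
go(d2w(0,0,.143),-69.4)
for n in ('top','scene'):
    f=r.grab_frame(n); np.savez(f'pics/{n}8.npz',**f)
"; python3 m4.py 8
```

```text
t 9.90 hold [551.2  28.1 142.8] yaw -69.3 grip 22.6mm F [-14.8   4.2  32.6]
dp now-axes [-0.005  0.001 -0.001] rows>=0.0 twist [-0.0008  0.0023  0.0005] rows>=0.0 dp after-turn [-0.005  0.001 -0.002]
top blue n 328 z pct [ 106.1  111.2 1228.1 1228.1] top x [-48.7 -48.7] y [67.8 67.8]
top staple n 164 z [80.2 84.2 88.1] x [-105.6 -104.8] y [-17.2   0.6  15.6]
   x -75 y -17.3 15.6 z 84.3
   x -85 y -17.1 15.7 z 84.5
   x -95 y -17.4 15.4 z 84.6
   x -103 y -16.8 15.5 z 84.1
scene blue n 845 z pct [105.4 108.7 110.6 111.8] top x [-48.   49.1] y [-62.7  48.8]
scene staple n 164 z [74.1 80.7 84.6] x [-103.4 -102.5] y [-24.   -9.7  12.7]
   x -75 y -22.9 13.4 z 80.1
   x -85 y -24.3 11.0 z 80.4
   x -95 y -24.0 12.4 z 81.4
   x -103 y -22.1 12.4 z 81.5
```

{"op": "apply_moves", "data": {
  "dp": [
    [0,0,-0.01],
    [0,0,0],
    [0,0,0],
    [0,0,0],
    [0,0,-0.2],
    [0,0,-0.3],
    [0,0,-0.3],
    [0,0,0]
  ],
  "twist": [
    [0,0,0],
    [0,0,0],
    [0,0,0],
    [0,0,0],
    [0,0,0],
    [0,0,0],
    [0,0,0],
    [0,0,0]
  ],
  "jaw": [255,100,0,0,0,0,0,0]
}}

```text
clock: 10.8
tcp_pos: [0.5524, 0.0258, 0.4002]
orientation: [-2.578, 1.785, -0.004]
contact_force: [0.6, -0.4, 0.0]
grip_width: 0.0854
```

```bash
python3 -c "
from h import *
from bench import r
go(d2w(-150,0,.2),-69.4)
for n in ('top','scene'):
    f=r.grab_frame(n); np.savez(f'pics/{n}9.npz',**f)
    im=f['color'][:,:,::-1]
    a=im[195:335,215:415] if n=='top' else im[110:290,230:430]
    cv2.imwrite(f'pics/{n}9.png',cv2.resize(a,None,fx=3,fy=3,interpolation=cv2.INTER_CUBIC))
a=np.radians(TH);X=np.array([np.cos(a),np.sin(a)]);Y=np.array([-X[1],X[0]])
f=load('top0');C=cloud(f);q=np.stack([(C[...,:2]-X0)@X,(C[...,:2]-X0)@Y,C[...,2]],-1)*1000
m=(q[...,0]<-85)&(q[...,0]>-260)&(q[...,2]>90)&(q[...,1]>30)&(q[...,1]<130)&(q[...,2]<120)
s=q[m];print(len(s),np.median(s[:,2]),np.polyfit(s[:,0],s[:,1],1),s[:,0].min())
"; python3 m4.py 9
```

```text
t 10.80 hold [553.2  26.4 245.5] yaw -69.4 grip 85.4mm F [ 0.6 -0.4  0. ]
dp now-axes [1249.966   -5.648   -1.597] rows>=3000.0 twist [-0.0031  0.0008 -0.0001] rows>=0.0 dp after-turn [ 1.249968e+03 -5.448000e+00  3.790000e-01]
171 102.55115684462521 [6.17483619e-02 8.39221309e+01] -217.19452753105168
top blue n 333 z pct [ 106.6  111.2 1228.1 1228.1] top x [-48.7 -48.7] y [67.8 67.8]
top staple n 139 z [80.8 84.2 87.8] x [-105.6 -105. ] y [-17.7   7.8  14.8]
   x -75 y 7.9 14.7 z 84.4
   x -85 y -17.6 14.9 z 84.3
   x -95 y -18.2 14.8 z 83.9
   x -103 y -18.2 14.8 z 84.0
scene blue n 842 z pct [105.5 108.6 110.6 111.9] top x [-47.6  49.4] y [-62.6  49.8]
scene staple n 264 z [ 75.7  83.3 330.6] x [-103.2 -100.9] y [-24.4 -12.8  12.4]
   x -75 y -25.3 15.0 z 289.2
   x -85 y -24.4 12.2 z 80.2
   x -95 y -25.3 12.1 z 81.7
   x -103 y -25.3 11.2 z 82.9
```

View pics/top9.png

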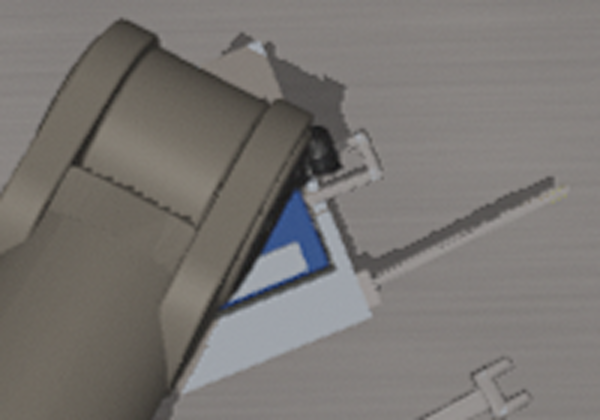

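View pics/scene9.png

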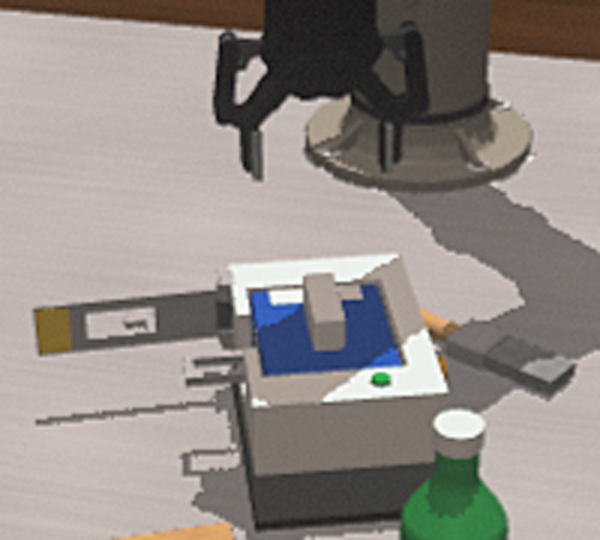

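```bash
cat >> h.py <<'E'
def hasp_pt(phi,xn,yn,z):
    "point in hasp frame (m) -> world"
    c,s=np.cos(-phi),np.sin(-phi); return d2w(-.068+c*xn-s*yn,.080+s*xn+c*yn,z)
def haspyaw(phi): return TH-90-np.degrees(phi)
E
python3 -c "
from h import *
print(hasp_pt(1.51,0,-.13,0))
go(hasp_pt(1.51,-.040,-.130,.2455),haspyaw(1.51))"
```

```text
[ 0.55390737 -0.1826721   0.        ]
t 10.90 hold [551.3  27.3 242. ] yaw -69.4 grip 85.3mm F [0.2 0.  0.8]
dp now-axes [ 1.662  0.927 -0.037] rows>=4.6 twist [-0.0009  0.0017 -0.0309] rows>=0.4 dp after-turn [ 1.599  1.032 -0.029]
```

{"op": "apply_moves", "data": {
  "dp": [
    [0,0,0],
    [0.2,0.13,0],
    [0.28,0.18,0],
    [0.28,0.18,0],
    [0.28,0.18,0],
    [0.28,0.18,0],
    [0.2,0.13,0],
    [0.08,0.05,0],
    [0,0,0]
  ],
  "twist": [
    [0,0,-0.031],
    [0,0,0],
    [0,0,0],
    [0,0,0],
    [0,0,0],
    [0,0,0],
    [0,0,0],
    [0,0,0],
    [0,0,0]
  ],
  "jaw": [255,255,255,255,255,255,255,255,255]
}}

```text
clock: 11.8
tcp_pos: [0.5161, -0.2024, 0.3837]
orientation: [2.644, -1.688, -0.025]
contact_force: [-0.0, -0.1, -0.8]
grip_width: 0.0003
```

```bash
python3 -c "
from h import *
go(hasp_pt(1.51,-.040,-.130,.092),haspyaw(1.51))"
```

```text
t 11.80 hold [ 513.7 -201.6  229. ] yaw -65.1 grip 0.3mm F [-0.  -0.1 -0.8]
dp now-axes [-0.007 -0.035  1.141] rows>=2.7 twist [0.0058 0.0053 0.0047] rows>=0.1 dp after-turn [-0.02  -0.021  1.142]
```

{"op": "apply_moves", "data": {
  "dp": [
    [-0.02,-0.02,0.2],
    [0,0,0.3],
    [0,0,0.3],
    [0,0,0.2],
    [0,0,0.13],
    [0,0,0]
  ],
  "twist": [
    [0.006,0.005,0.005],
    [0,0,0],
    [0,0,0],
    [0,0,0],
    [0,0,0],
    [0,0,0]
  ],
  "jaw": [255,255,255,255,255,255]
}}

```text
clock: 12.4
tcp_pos: [0.5174, -0.1924, 0.2377]
orientation: [-2.642, 1.698, 0.012]
contact_force: [-0.2, 0.5, 0.6]
grip_width: -0.0001
```

```bash
python3 -c "
from h import *
from bench import r
go(hasp_pt(1.51,-.0145,-.130,.092),haspyaw(1.51))
f=r.grab_frame('scene');im=f['color'][:,:,::-1]
cv2.imwrite('pics/sceneA.png',cv2.resize(im[110:290,200:400],None,fx=3,fy=3,interpolation=cv2.INTER_CUBIC))
"
```

```text
t 12.40 hold [ 516.4 -191.7   83. ] yaw -65.4 grip -0.1mm F [-0.2  0.5  0.6]
dp now-axes [ 0.051 -0.19  -0.076] rows>=0.5 twist [0.0017 0.0033 0.0018] rows>=0.1 dp after-turn [ 0.051 -0.19  -0.075]
```

View pics/sceneA.png

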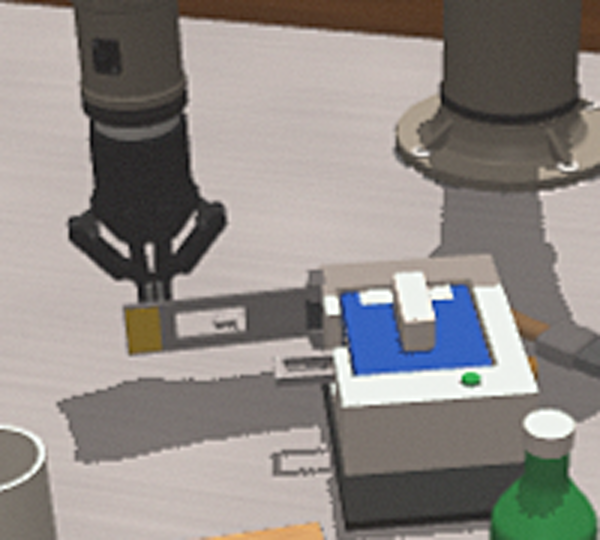

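{"op": "apply_moves", "data": {
  "dp": [
    [0.03,-0.09,-0.1],
    [0.02,-0.08,0],
    [0,0,0]
  ],
  "twist": [
    [0,0.003,0],
    [0,0,0],
    [0,0,0]
  ],
  "jaw": [255,255,255]
}}

```text
clock: 12.75
tcp_pos: [0.5421, -0.1885, 0.2538]
orientation: [2.643, -1.695, 0.003]
contact_force: [1.3, -0.3, -0.4]
grip_width: -0.0
```

```bash
python3 -c "
from h import *
go(hasp_pt(1.51,-.0145,-.130,.095),haspyaw(1.51))"
```

```text
t 12.75 hold [ 542.2 -188.9   99.1] yaw -65.3 grip -0.0mm F [ 1.3 -0.3 -0.4]
dp now-axes [-0.004  0.011  0.034] rows>=0.1 twist [ 0.     -0.0012  0.0027] rows>=0.0 dp after-turn [-0.004  0.011  0.034]
```

{"op": "apply_moves", "data": {
  "dp": [
    [0.006,-0.114,0.02],
    [0.006,-0.114,0.01],
    [0.006,-0.114,0],
    [0.006,-0.114,0],
    [0.006,-0.114,0],
    [0.006,-0.114,0]
  ],
  "twist": [
    [0,0,-0.05],
    [0,0,-0.05],
    [0,0,-0.05],
    [0,0,-0.05],
    [0,0,-0.05],
    [0,0,-0.05]
  ],
  "jaw": [255,255,255,255,255,255]
}}

```text
clock: 13.35
tcp_pos: [0.6094, -0.1404, 0.2547]
orientation: [3.042, -0.763, 0.012]
contact_force: [-0.7, 0.4, -0.4]
grip_width: -0.0003
```

```bash
python3 -c "
from h import *
for p in (1.0,.9,.8): go(hasp_pt(p,-.0145,-.130,.095),haspyaw(p))"
```

```text
t 13.35 hold [ 610.3 -141.5  100. ] yaw -28.1 grip -0.3mm F [-0.7  0.4 -0.4]
dp now-axes [-0.047  0.145  0.042] rows>=0.4 twist [ 0.0014 -0.0042  0.0692] rows>=1.0 dp after-turn [-0.025  0.15   0.042]
t 13.35 hold [ 610.3 -141.5  100. ] yaw -28.1 grip -0.3mm F [-0.7  0.4 -0.4]
dp now-axes [-0.024  0.038  0.041] rows>=0.1 twist [ 0.0017 -0.0041  0.0214] rows>=0.3 dp after-turn [-0.022  0.04   0.042]
t 13.35 hold [ 610.3 -141.5  100. ] yaw -28.1 grip -0.3mm F [-0.7  0.4 -0.4]
dp now-axes [-0.013 -0.07   0.041] rows>=0.2 twist [ 0.0019 -0.0041 -0.0263] rows>=0.4 dp after-turn [-0.008 -0.07   0.042]
```

{"op": "apply_moves", "data": {
  "dp": [
    [0.004,-0.114,0.03],
    [0.005,-0.114,0],
    [0.005,-0.114,0],
    [0.005,-0.114,0],
    [0.005,-0.114,0],
    [0.005,-0.114,0]
  ],
  "twist": [
    [0,0,-0.05],
    [0,0,-0.05],
    [0,0,-0.05],
    [0,0,-0.05],
    [0,0,-0.05],
    [0,0,-0.05]
  ],
  "jaw": [255,255,255,255,255,255]
}}

```text
clock: 13.95
tcp_pos: [0.6339, -0.0611, 0.2553]
orientation: [3.118, 0.254, 0.021]
contact_force: [1.0, -0.3, -1.1]
grip_width: -0.0002
```

```bash
python3 -c "
from h import *
from bench import r
for p in (.2,0): go(hasp_pt(p,-.0145,-.130,.095),haspyaw(p))
f=r.grab_frame('scene');im=f['color'][:,:,::-1]
cv2.imwrite('pics/sceneB.png',cv2.resize(im[110:290,200:400],None,fx=3,fy=3,interpolation=cv2.INTER_CUBIC))
"
```

```text
t 13.95 hold [636.1 -63.1 100.6] yaw 9.3 grip -0.2mm F [ 1.  -0.3 -1.1]
dp now-axes [-0.019 -0.036  0.046] rows>=0.1 twist [ 0.007  -0.0058 -0.0005] rows>=0.1 dp after-turn [-0.019 -0.035  0.047]
t 13.95 hold [636.1 -63.1 100.6] yaw 9.3 grip -0.2mm F [ 1.  -0.3 -1.1]
dp now-axes [-0.017 -0.254  0.043] rows>=0.6 twist [ 0.0075 -0.0051 -0.096 ] rows>=1.3 dp after-turn [ 0.034 -0.251  0.047]
```

View pics/sceneB.png

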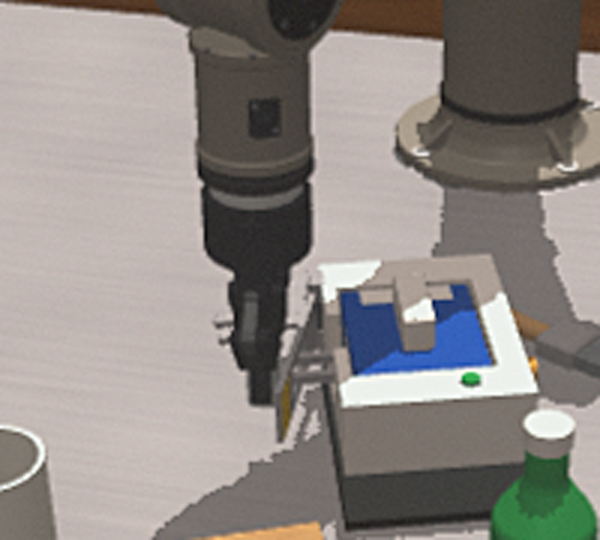

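{"op": "apply_moves", "data": {
  "dp": [
    [0,-0.1,0.04],
    [0,-0.1,0],
    [0.02,-0.05,0]
  ],
  "twist": [
    [0.007,-0.005,-0.045],
    [0,0,-0.04],
    [0,0,0]
  ],
  "jaw": [255,255,255]
}}

```text
clock: 14.3
tcp_pos: [0.6301, -0.0292, 0.2524]
orientation: [3.094, 0.545, 0.007]
contact_force: [-0.2, -1.1, 0.1]
grip_width: 0.0001
```

```bash
python3 -c "
from h import *
go(hasp_pt(0,-.0135,-.130,.095),haspyaw(0))"
```

```text
t 14.30 hold [630.8 -29.1  97.7] yaw 20.0 grip 0.1mm F [-0.2 -1.1  0.1]
dp now-axes [-0.031  0.001  0.023] rows>=0.1 twist [ 0.0005 -0.0021 -0.0072] rows>=0.1 dp after-turn [-0.031  0.001  0.023]
```

{"op": "apply_moves", "data": {
  "dp": [
    [0,-0.02,0],
    [0,-0.02,0],
    [0,-0.02,0]
  ],
  "twist": [
    [0,0,-0.007],
    [0,0,0],
    [0,0,0]
  ],
  "jaw": [255,255,255]
}}

```text
clock: 14.6
tcp_pos: [0.6288, -0.0269, 0.2535]
orientation: [3.083, 0.55, 0.015]
contact_force: [2.4, -3.2, -2.7]
grip_width: 0.0001
```

```bash
python3 -c "
from h import *
go(hasp_pt(0,-.0135,-.130,.095),haspyaw(0))"
```

```text
t 14.60 hold [630.5 -28.1  98.8] yaw 20.2 grip 0.1mm F [ 2.4 -3.2 -2.7]
dp now-axes [-0.028  0.022  0.032] rows>=0.1 twist [ 0.0052 -0.0037 -0.0052] rows>=0.1 dp after-turn [-0.028  0.022  0.032]
```

{"op": "apply_moves", "data": {
  "dp": [
    [0,-0.05,0],
    [0,-0.06,0],
    [0,-0.06,0]
  ],
  "twist": [
    [0.005,0,-0.005],
    [0,0,0],
    [0,0,0]
  ],
  "jaw": [255,255,255]
}}

```text
clock: 14.9
tcp_pos: [0.6256, -0.0241, 0.2548]
orientation: [3.066, 0.531, 0.036]
contact_force: [8.2, -14.1, -10.6]
grip_width: -0.0001
```

```bash
python3 -c "
from h import *
from bench import r
go(hasp_pt(0,-.0135,-.130,.095),haspyaw(0))
for n in ('top','scene'):
    f=r.grab_frame(n); np.savez(f'pics/{n}C.npz',**f)
    im=f['color'][:,:,::-1]
    a=im[195:335,215:415] if n=='top' else im[140:290,230:430]
    cv2.imwrite(f'pics/{n}C.png',cv2.resize(a,None,fx=4,fy=4,interpolation=cv2.INTER_CUBIC))
"
```

```text
t 14.90 hold [629.9 -28.  100.2] yaw 19.7 grip -0.1mm F [  8.2 -14.1 -10.6]
dp now-axes [-0.011  0.052  0.044] rows>=0.2 twist [ 0.0158 -0.0083 -0.01  ] rows>=0.3 dp after-turn [-0.011  0.053  0.042]
```

View pics/topC.png

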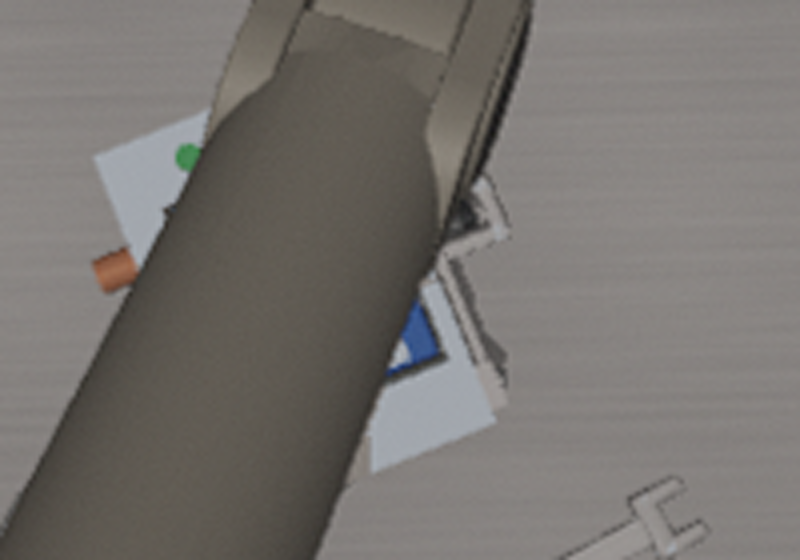

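View pics/sceneC.png

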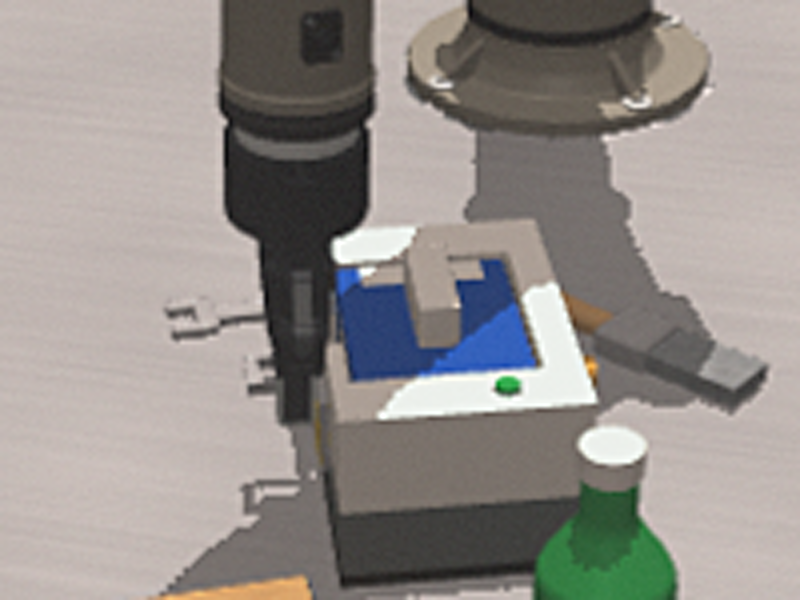

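{"op": "apply_moves", "data": {
  "dp": [
    [0,0.1,0],
    [0,0.2,0],
    [0,0,-0.2],
    [0,0,-0.35],
    [0,0,-0.35],
    [0,0,-0.35],
    [0,0,0]
  ],
  "twist": [
    [0.01,-0.004,-0.01],
    [0,0,0],
    [0,0,0],
    [0,0,0],
    [0,0,0],
    [0,0,0],
    [0,0,0]
  ],
  "jaw": [255,255,255,255,100,0,0]
}}

```text
clock: 15.7
tcp_pos: [0.6369, -0.0633, 0.4109]
orientation: [3.083, 0.531, 0.012]
contact_force: [0.6, -0.3, -0.2]
grip_width: 0.043
```

```bash
python3 -c "
from h import *
go([.4435,.3549,.24],20.85);go([.4435,.3549,.24],90)"
```

```text
t 15.70 hold [638.4 -65.1 256.2] yaw 19.5 grip 43.0mm F [ 0.6 -0.3 -0.2]
dp now-axes [-0.353 -3.824  0.078] rows>=9.2 twist [ 0.0069 -0.0026 -0.0109] rows>=0.2 dp after-turn [-0.266 -3.83   0.135]
t 15.70 hold [638.4 -65.1 256.2] yaw 19.5 grip 43.0mm F [ 0.6 -0.3 -0.2]
dp now-axes [-0.353 -3.824  0.078] rows>=9.2 twist [ 0.0076  0.002  -0.5871] rows>=8.2 dp after-turn [ 3.485 -1.611  0.135]
```

{"op": "apply_moves", "data": {
  "dp": [
    [-0.03,-0.2,0],
    [-0.03,-0.35,0],
    [-0.03,-0.35,0],
    [-0.03,-0.35,0],
    [-0.03,-0.35,0],
    [-0.03,-0.35,0],
    [-0.03,-0.35,0],
    [-0.03,-0.35,0],
    [-0.03,-0.35,0],
    [0,-0.35,0],
    [0,-0.3,0],
    [0,-0.15,0],
    [0,0,0]
  ],
  "twist": [
    [0.007,-0.003,-0.011],
    [0,0,0],
    [0,0,0],
    [0,0,0],
    [0,0,0],
    [0,0,0],
    [0,0,0],
    [0,0,0],
    [0,0,0],
    [0,0,0],
    [0,0,0],
    [0,0,0],
    [0,0,0]
  ],
  "jaw": [0,0,0,0,0,0,0,0,0,0,0,0,0]
}}

```text
clock: 17.0
tcp_pos: [0.4422, 0.3658, 0.4089]
orientation: [-3.097, -0.517, 0.003]
contact_force: [-0.8, -0.1, 0.0]
grip_width: 0.0854
```

```bash
python3 -c "
from h import *
from bench import r
go([.4438,.355,.16],20.85)
for n in ('top','scene'):
    f=r.grab_frame(n); np.savez(f'pics/{n}D.npz',**f)
    im=f['color'][:,:,::-1]
    a=im[195:335,215:415] if n=='top' else im[140:290,230:430]
    cv2.imwrite(f'pics/{n}D.png',cv2.resize(a,None,fx=4,fy=4,interpolation=cv2.INTER_CUBIC))
f=load('topD');C=cloud(f)
a=np.radians(TH);X=np.array([np.cos(a),np.sin(a)]);Y=np.array([-X[1],X[0]])
q=np.stack([(C[...,:2]-X0)@X,(C[...,:2]-X0)@Y,C[...,2]],-1)*1000
for y0 in range(-70,75,10):
    m=(abs(q[...,1]-y0)<4)&(q[...,0]<-50)&(q[...,0]>-95)&(q[...,2]>95)&(q[...,2]<115)&(q[...,0]<-63.2)
    s=q[m]; print(y0,len(s), s[:,0].min().round(1) if len(s) else '', np.median(s[:,0]).round(1) if len(s) else '',np.median(s[:,2]).round(1) if len(s) else '')
"; python3 m4.py D
```

```text
t 17.00 hold [441.8 366.  254.2] yaw 19.0 grip 85.4mm F [-0.8 -0.1  0. ]
dp now-axes [-0.015  0.091  0.785] rows>=1.9 twist [-0.0011  0.0008 -0.0156] rows>=0.2 dp after-turn [-0.019  0.089  0.785]
-70 5 -70.8 -68.1 102.1
-60 10 -70.7 -68.1 102.9
-50 10 -70.3 -68.0 104.1
-40 11 -70.1 -67.5 103.1
-30 10 -70.1 -68.0 103.3
-20 10 -70.0 -67.5 103.1
-10 11 -70.3 -68.0 103.8
0 10 -70.3 -67.8 102.2
10 10 -70.2 -67.9 102.6
20 10 -70.1 -67.8 101.2
30 10 -69.9 -67.8 102.6
40 10 -69.9 -67.8 103.0
50 10 -69.8 -67.4 101.6
60 10 -70.1 -68.0 105.2
70 14 -71.0 -67.9 108.7
top blue n 2066 z pct [ 105.8  110.4  113.5 1228.1] top x [-48.7  48.4] y [-60.7  67.8]
top staple n 232 z [ 80.9  86.2 104.9] x [-105.6 -104.4] y [-33.4  -1.2  32.3]
   x -75 y -34.6 24.3 z 85.3
   x -85 y -17.6 14.8 z 84.4
   x -95 y -18.5 14.7 z 84.2
   x -103 y -18.5 14.8 z 84.7
scene blue n 867 z pct [105.1 108.6 110.4 111.5] top x [-47.5  50.1] y [-62.4  50. ]
scene staple n 188 z [ 73.9  81.3 100.1] x [-103.2 -101.9] y [-32.2  -7.5  27.4]
   x -75 y -24.4 12.6 z 81.0
   x -85 y -23.6 12.6 z 80.0
   x -95 y -23.9 12.2 z 81.3
   x -103 y -23.5 12.4 z 82.0
```

View pics/topD.png

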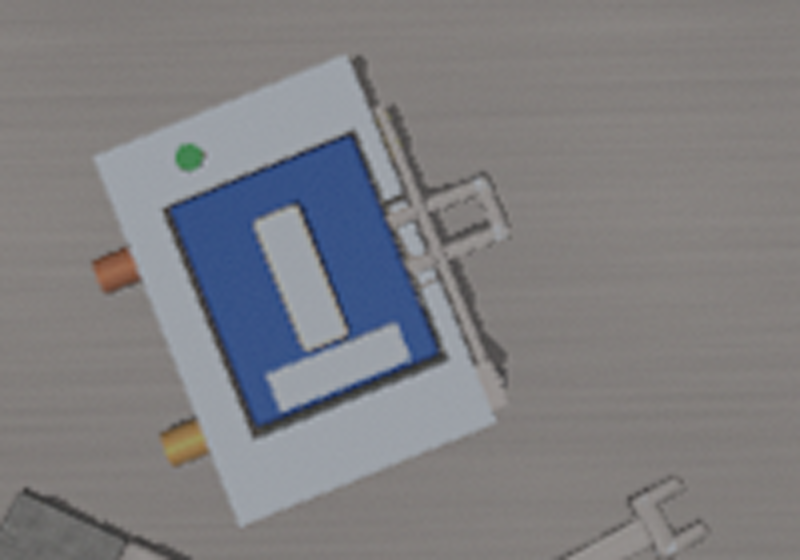

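View pics/sceneD.png

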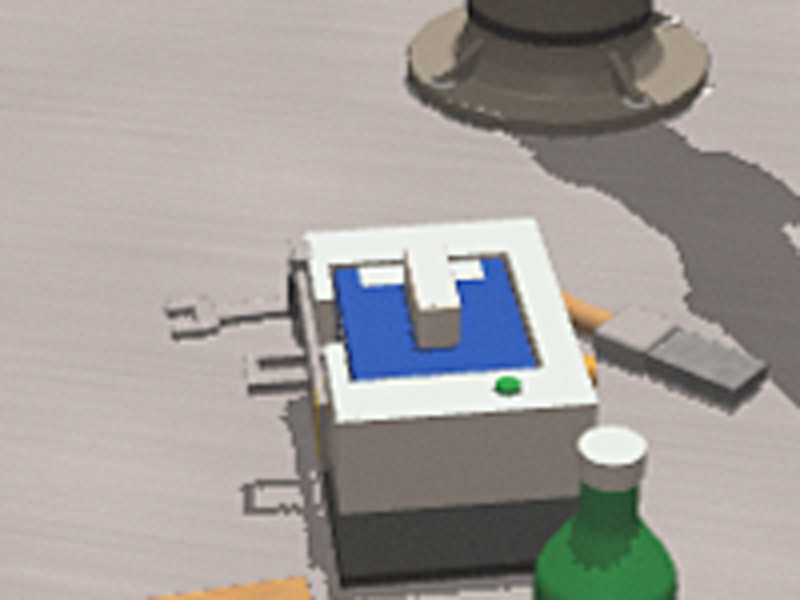

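{"op": "apply_moves", "data": {
  "dp": [
    [-0.02,0.09,0.25],
    [0,0,0.3],
    [0,0,0.23],
    [0,0,0],
    [0,0,0]
  ],
  "twist": [
    [0,0,-0.0156],
    [0,0,0],
    [0,0,0],
    [0,0,0],
    [0,0,0]
  ],
  "jaw": [0,0,0,0,0]
}}

```text
clock: 17.6
tcp_pos: [0.4504, 0.3418, 0.3154]
orientation: [-3.095, -0.537, -0.004]
contact_force: [0.1, 0.2, 0.9]
grip_width: 0.0853
```

```bash
python3 -c "
from h import *
from bench import r
go([.4438,.355,.1],20.85)
for n in ('top','scene'):
    f=r.grab_frame(n); np.savez(f'pics/{n}E.npz',**f)
    im=f['color'][:,:,::-1]
    a=im[260:380,60:220] if n=='top' else im[140:290,400:600]
    cv2.imwrite(f'pics/{n}E.png',cv2.resize(a,None,fx=4,fy=4,interpolation=cv2.INTER_CUBIC))
"
```

```text
t 17.60 hold [450.8 342.  160.7] yaw 19.7 grip 85.3mm F [0.1 0.2 0.9]
dp now-axes [-0.016 -0.122  0.506] rows>=1.2 twist [ 0.0001 -0.0013 -0.0096] rows>=0.1 dp after-turn [-0.012 -0.122  0.506]
```

View pics/sceneE.png

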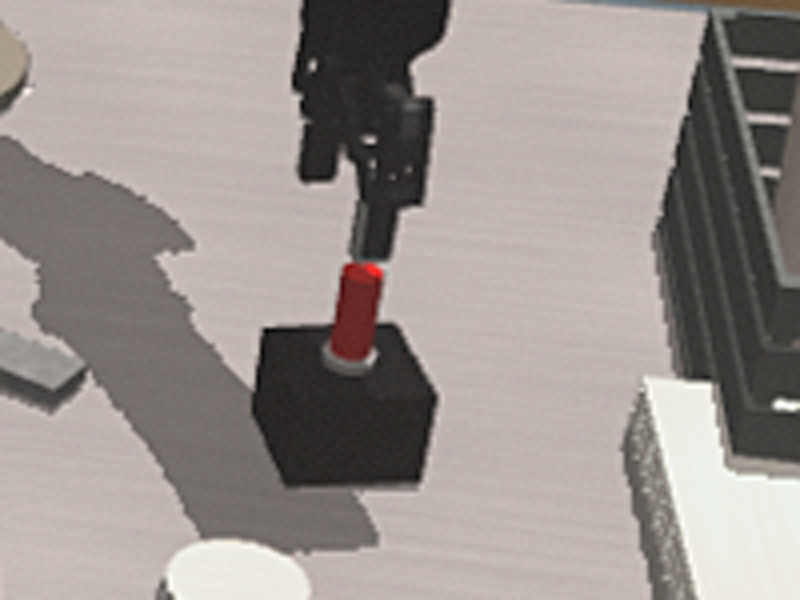

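{"op": "apply_moves", "data": {
  "dp": [
    [-0.012,-0.11,0],
    [0,0,0],
    [0,0,0]
  ],
  "twist": [
    [0,0,-0.009],
    [0,0,0],
    [0,0,0]
  ],
  "jaw": [0,0,0]
}}

```text
clock: 18.0
tcp_pos: [0.4448, 0.3562, 0.3195]
orientation: [-3.084, -0.57, -0.012]
contact_force: [0.1, -0.7, -0.3]
grip_width: 0.085
```

```bash
python3 -c "
from h import *
go([.4438,.355,.1],20.85)
f=load('topD'); C=cloud(f); hsv=cv2.cvtColor(f['color'],cv2.COLOR_RGB2HSV)
for tag in('top0','sceneE'):
    f=load(tag); C=cloud(f); hsv=cv2.cvtColor(f['color'],cv2.COLOR_RGB2HSV)
    m=(hsv[...,1]>140)&((hsv[...,0]<8)|(hsv[...,0]>172))&(abs(C[...,0]-.444)<.05)&(abs(C[...,1]-.355)<.05)
    p=C[m]*1000; t=p[p[:,2]>np.percentile(p[:,2],98)-4]; print(tag,len(p),p[:,2].max().round(1),'top ctr',((t.min(0)+t.max(0))/2).round(1),'all',p.min(0).round(1),p.max(0).round(1))
"
```

```text
t 18.00 hold [445.9 357.3 164.8] yaw 20.9 grip 85.0mm F [ 0.1 -0.7 -0.3]
dp now-axes [-0.016  0.009  0.539] rows>=1.3 twist [-0.0019 -0.0041  0.0008] rows>=0.1 dp after-turn [-0.012  0.006  0.54 ]
top0 195 128.1 top ctr [443.6 356.2 124.7] all [428.8 345.2  57.4] [455.  391.4 128.1]
sceneE 224 122.7 top ctr [449.3 360.4 119.9] all [438.8 348.9  66. ] [461.7 370.7 122.7]
```

{"op": "apply_moves", "data": {
  "dp": [
    [-0.01,0.008,0.2],
    [0,0,0.2],
    [0,0,0.14],
    [0,0,0]
  ],
  "twist": [
    [-0.002,-0.004,0],
    [0,0,0],
    [0,0,0],
    [0,0,0]
  ],
  "jaw": [0,0,0,0]
}}

```text
clock: 18.4
tcp_pos: [0.4446, 0.3576, 0.2557]
orientation: [-3.084, -0.575, -0.008]
contact_force: [0.1, -0.4, -0.3]
grip_width: 0.0854
```

```bash
python3 -c "
from h import *
go([.4443,.3556,.098],20.85)"
```

```text
t 18.40 hold [445.2 358.4 101. ] yaw 21.1 grip 85.4mm F [ 0.1 -0.4 -0.3]
dp now-axes [-0.008  0.015  0.025] rows>=0.1 twist [-0.0017 -0.0027  0.0024] rows>=0.1 dp after-turn [-0.008  0.015  0.025]
```

{"op": "apply_moves", "data": {
  "dp": [
    [-0.006,0.015,0],
    [0,0,0],
    [0,0,0],
    [0,0,0],
    [0,0,0],
    [0,0,0],
    [0,0,0],
    [0,0,0]
  ],
  "twist": [
    [-0.002,-0.003,0.002],
    [0,0,0],
    [0,0,0],
    [0,0,0],
    [0,0,0],
    [0,0,0],
    [0,0,0],
    [0,0,0]
  ],
  "jaw": [0,0,255,255,255,255,255,255],
  "grip_force": 60
}}

```text
clock: 19.2
tcp_pos: [0.4457, 0.3565, 0.2599]
orientation: [-3.087, -0.569, -0.006]
contact_force: [0.5, 0.1, -1.1]
grip_width: 0.0223
```

```bash
python3 -c "
from h import *
go([.4443,.3556,.098],20.85)"
```

```text
t 19.20 hold [446.2 356.9 105.2] yaw 20.9 grip 22.3mm F [ 0.5  0.1 -1.1]
dp now-axes [-0.014  0.003  0.06 ] rows>=0.1 twist [-0.0008 -0.0019  0.0004] rows>=0.0 dp after-turn [-0.014  0.003  0.06 ]
```

{"op": "apply_moves", "data": {
  "dp": [
    [0,0,-0.2],
    [0,0,-0.3],
    [0,0,-0.35],
    [0,0,-0.35],
    [0,0,-0.15],
    [0,0,0]
  ],
  "twist": [
    [0,0,0],
    [0,0,0],
    [0,0,0],
    [0,0,0],
    [0,0,0],
    [0,0,0]
  ],
  "jaw": [255,255,255,255,255,255]
}}

```text
clock: 19.8
tcp_pos: [0.4445, 0.3555, 0.425]
orientation: [3.088, 0.568, -0.002]
contact_force: [-0.3, -0.3, -1.4]
grip_width: 0.0227
```

```bash
python3 -c "
from h import *
from bench import r
go(d2w(-.0886,-.0018,.26),20.85)
f=r.grab_frame('scene'); np.savez('pics/sceneF.npz',**f)
cv2.imwrite('pics/sceneF.png',cv2.resize(f['color'][60:260,400:600,::-1],None,fx=3,fy=3,interpolation=cv2.INTER_CUBIC))
"
```

```text
t 19.80 hold [444.4 355.2 270.3] yaw 20.9 grip 22.7mm F [-0.3 -0.3 -1.4]
dp now-axes [-0.129  3.606  0.093] rows>=8.7 twist [0.0008 0.0007 0.    ] rows>=0.0 dp after-turn [-0.129  3.606  0.086]
```

View pics/sceneF.png

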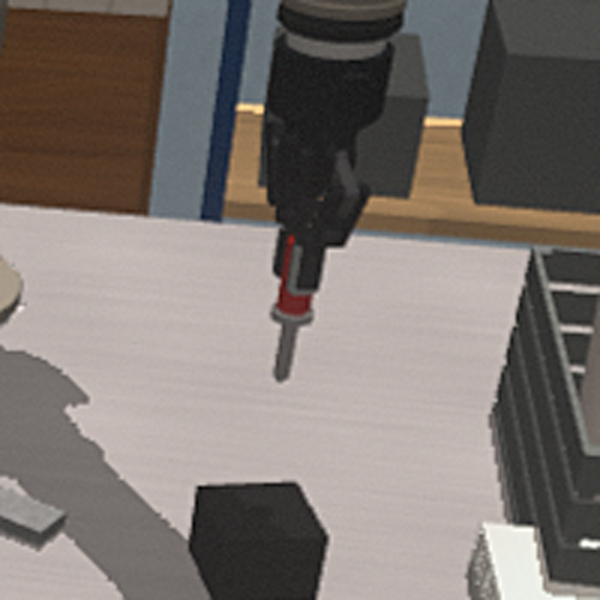

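{"op": "apply_moves", "data": {
  "dp": [
    [-0.01,0.2,0],
    [-0.01,0.3,0],
    [-0.01,0.3,0],
    [-0.01,0.3,0],
    [-0.01,0.3,0],
    [-0.01,0.3,0],
    [-0.01,0.3,0],
    [-0.01,0.3,0],
    [-0.01,0.3,0],
    [-0.01,0.3,0],
    [-0.01,0.3,0],
    [0,0.2,0],
    [0,0.1,0],
    [0,0,0],
    [0,0,0]
  ],
  "twist": [
    [0,0,0],
    [0,0,0],
    [0,0,0],
    [0,0,0],
    [0,0,0],
    [0,0,0],
    [0,0,0],
    [0,0,0],
    [0,0,0],
    [0,0,0],
    [0,0,0],
    [0,0,0],
    [0,0,0],
    [0,0,0],
    [0,0,0]
  ],
  "jaw": [255,255,255,255,255,255,255,255,255,255,255,255,255,255,255]
}}

```text
clock: 21.35
tcp_pos: [0.5783, -0.0527, 0.3971]
orientation: [3.074, 0.576, -0.067]
contact_force: [-0.5, 0.6, -1.4]
grip_width: 0.0229
```

```bash
python3 -c "
from h import *
go(d2w(-.0886,-.0018,.24),20.85)"
```

```text
t 21.35 hold [572.2 -56.  242.6] yaw 21.2 grip 22.9mm F [-0.5  0.6 -1.4]
dp now-axes [0.041 0.03  0.019] rows>=0.1 twist [0.0025 0.0213 0.0032] rows>=0.3 dp after-turn [0.04 0.03 0.02]
```

{"op": "apply_moves", "data": {
  "dp": [
    [0.05,0.03,0],
    [0,0,0],
    [0,0,0]
  ],
  "twist": [
    [0.002,0.021,0.003],
    [0,0,0],
    [0,0,0]
  ],
  "jaw": [255,255,255]
}}

```text
clock: 21.65
tcp_pos: [0.5844, -0.0489, 0.3951]
orientation: [-3.086, -0.578, 0.005]
contact_force: [-0.6, 1.0, -1.9]
grip_width: 0.0227
```

```bash
python3 -c "
from h import *
from bench import r
go(d2w(-.0886,-.0018,.24),20.85)
for n in ('top','scene'):
    f=r.grab_frame(n); np.savez(f'pics/{n}G.npz',**f)
    im=f['color'][:,:,::-1]
    a=im[195:335,215:415] if n=='top' else im[110:290,200:400]
    cv2.imwrite(f'pics/{n}G.png',cv2.resize(a,None,fx=4,fy=4,interpolation=cv2.INTER_CUBIC)[:600])
"
```

```text
t 21.65 hold [583.8 -48.7 240.4] yaw 21.2 grip 22.7mm F [-0.6  1.  -1.9]
dp now-axes [-0.019  0.041  0.003] rows>=0.1 twist [-0.0012  0.0015  0.0032] rows>=0.1 dp after-turn [-0.018  0.041  0.003]
```

View pics/sceneG.png

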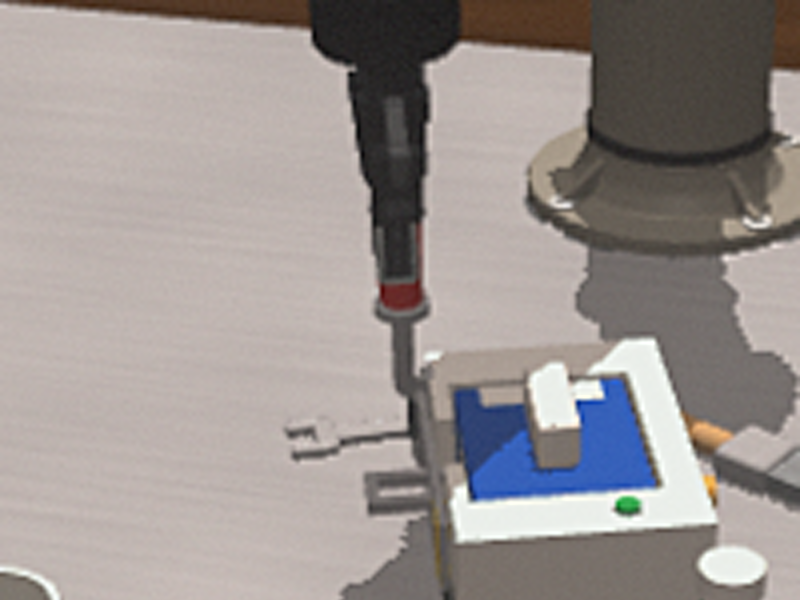

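View pics/topG.png

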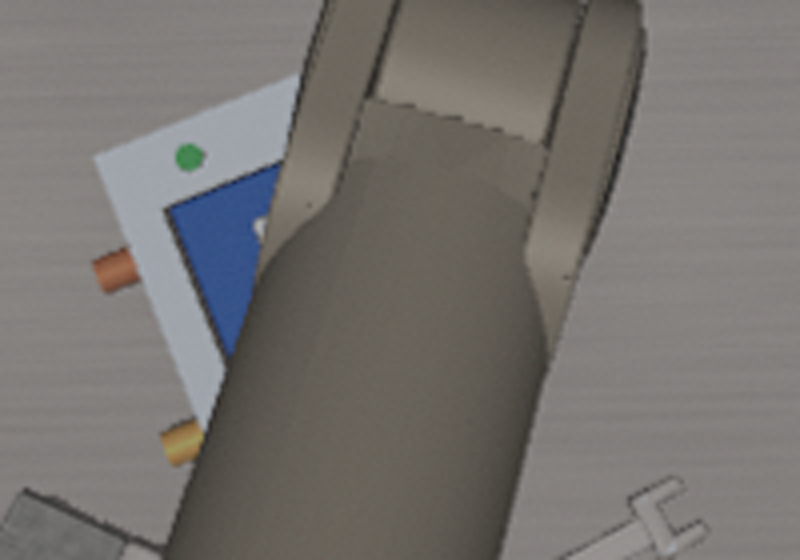

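```bash
cat > m5.py <<'E'
from h import *
import sys
def pin(tag,zt):
    f=load("scene"+tag); C=cloud(f)
    a=np.radians(TH);X=np.array([np.cos(a),np.sin(a)]);Y=np.array([-X[1],X[0]])
    q=np.stack([(C[...,:2]-X0)@X,(C[...,:2]-X0)@Y,C[...,2]],-1)*1000
    m=(abs(q[...,0]+88)<28)&(abs(q[...,1]+2)<35)&(q[...,2]>112)&(q[...,2]<zt+40)
    for z0 in np.arange(115,zt+40,4):
        s=q[m&(abs(q[...,2]-z0)<2.5)]
        if len(s)>3: print(z0,len(s),"x %.1f..%.1f mid %.1f  y near %.1f med %.1f"%(s[:,0].min(),s[:,0].max(),(s[:,0].min()+s[:,0].max())/2,s[:,1].min(),np.median(s[:,1])))
    # image lines
    v,u=np.nonzero(m); 
    for r0 in range(v.min(),v.max()+1,2):
        k=u[v==r0]; 
        if len(k): print("row",r0,k.min(),k.max(),(k.min()+k.max())/2, q[...,2][r0,int(k.mean())].round(0))
    X1=np.r_[d2w(-.0886,-.0018,.14)];X2=np.r_[d2w(-.0886,-.0018,.2)]
    print("vertical proj",proj(f,[X1,X2]).round(1))
pin(sys.argv[1],float(sys.argv[2]))
E
python3 m5.py G 180
```

```text
147.0 10 x -83.7..-74.8 mid -79.2  y near -11.4 med -9.4
151.0 7 x -84.0..-75.0 mid -79.5  y near -12.7 med -9.8
155.0 13 x -84.0..-74.7 mid -79.3  y near -12.7 med -9.8
159.0 9 x -83.7..-74.7 mid -79.2  y near -10.9 med -9.3
163.0 13 x -85.3..-74.5 mid -79.9  y near -12.6 med -8.5
167.0 13 x -85.3..-74.4 mid -79.8  y near -12.9 med -8.5
171.0 10 x -84.9..-74.3 mid -79.6  y near -9.5 med -8.1
175.0 13 x -85.0..-74.1 mid -79.5  y near -14.2 med -8.8
179.0 13 x -84.7..-73.7 mid -79.2  y near -11.7 med -9.5
183.0 9 x -84.7..-73.6 mid -79.1  y near -11.5 med -9.2
187.0 8 x -84.6..-73.6 mid -79.1  y near -15.0 med -10.8
195.0 24 x -93.2..-64.8 mid -79.0  y near -20.7 med -14.7
199.0 44 x -93.0..-64.5 mid -78.7  y near -24.6 med -14.7
203.0 26 x -93.2..-66.6 mid -79.9  y near -24.6 med -14.6
207.0 23 x -90.3..-69.2 mid -79.8  y near -18.2 med -14.5
211.0 21 x -90.2..-68.6 mid -79.4  y near -18.9 med -14.4
215.0 17 x -90.1..-68.6 mid -79.4  y near -19.1 med -16.4
219.0 6 x -84.2..-68.7 mid -76.4  y near -19.0 med -17.2
row 179 305 305 305.0 217.0
row 181 295 305 300.0 218.0
row 183 295 305 300.0 213.0
row 185 294 307 300.5 208.0
row 187 294 307 300.5 202.0
row 189 294 306 300.0 199.0
row 191 298 303 300.5 194.0
row 193 298 303 300.5 183.0
row 195 298 303 300.5 180.0
row 197 298 303 300.5 173.0
row 199 298 303 300.5 169.0
row 201 299 303 301.0 163.0
row 203 299 303 301.0 159.0
row 205 299 303 301.0 155.0
row 207 299 303 301.0 149.0
row 209 301 301 301.0 141.0
vertical proj [[296.7 208.8]
 [295.7 184.8]]
```

{"op": "apply_moves", "data": {
  "dp": [
    [-0.018,0.05,0],
    [0,0,0],
    [0,0,0.2],
    [0,0,0.15],
    [0,0,0],
    [0,0,0]
  ],
  "twist": [
    [0,0.002,0.003],
    [0,0,0],
    [0,0,0],
    [0,0,0],
    [0,0,0],
    [0,0,0]
  ],
  "jaw": [255,255,255,255,255,255]
}}

```text
clock: 22.35
tcp_pos: [0.5849, -0.0557, 0.3537]
orientation: [-3.088, -0.569, -0.004]
contact_force: [0.4, -1.1, -1.3]
grip_width: 0.0228
```

```bash
cat > m6.py <<'E'
from h import *
from bench import r
import sys
t=sys.argv[1]
go(d2w(-.0886,-.0018,.19),20.85)
f=r.grab_frame('scene'); np.savez(f'pics/scene{t}.npz',**f)
cv2.imwrite(f'pics/scene{t}.png',cv2.resize(f['color'][150:260,260:340,::-1],None,fx=5,fy=5,interpolation=cv2.INTER_CUBIC))
E
python3 m6.py H; python3 m5.py H 140
```

```text
t 22.35 hold [585.2 -55.3 199. ] yaw 20.9 grip 22.8mm F [ 0.4 -1.1 -1.3]
dp now-axes [-0.002 -0.013  0.075] rows>=0.2 twist [-0.0008 -0.0014  0.0001] rows>=0.0 dp after-turn [-0.002 -0.013  0.075]
115.0 11 x -91.6..-80.1 mid -85.9  y near -11.9 med -6.1
119.0 11 x -91.2..-80.1 mid -85.7  y near -11.9 med -8.4
123.0 8 x -91.4..-82.5 mid -86.9  y near -12.8 med -8.6
127.0 11 x -91.2..-82.3 mid -86.7  y near -12.8 med -8.7
131.0 8 x -89.2..-82.1 mid -85.7  y near -12.2 med -10.5
135.0 9 x -91.0..-82.0 mid -86.5  y near -12.2 med -9.3
139.0 13 x -91.0..-81.7 mid -86.3  y near -12.7 med -8.6
143.0 9 x -91.0..-81.7 mid -86.3  y near -12.7 med -9.9
147.0 7 x -90.4..-81.7 mid -86.1  y near -14.0 med -8.7
155.0 26 x -101.0..-71.7 mid -86.3  y near -21.9 med -15.5
159.0 44 x -101.0..-72.1 mid -86.6  y near -21.9 med -14.4
163.0 23 x -97.0..-74.3 mid -85.7  y near -21.1 med -14.3
167.0 18 x -96.3..-73.8 mid -85.1  y near -17.2 med -13.8
171.0 21 x -98.0..-76.7 mid -87.3  y near -19.2 med -13.7
175.0 11 x -92.1..-76.5 mid -84.3  y near -21.3 med -14.9
179.0 4 x -94.5..-76.4 mid -85.4  y near -21.3 med -20.5
row 195 302 302 302.0 179.0
row 197 301 302 301.5 180.0
row 199 293 303 298.0 174.0
row 201 292 304 298.0 167.0
row 203 291 304 297.5 160.0
row 205 291 304 297.5 161.0
row 207 293 301 297.0 154.0
row 209 296 300 298.0 147.0
row 211 296 300 298.0 141.0
row 213 296 300 298.0 133.0
row 215 296 300 298.0 128.0
row 217 296 300 298.0 122.0
row 219 296 301 298.5 117.0
row 221 297 297 297.0 113.0
vertical proj [[296.7 208.8]
 [295.7 184.8]]
```

View pics/sceneH.png

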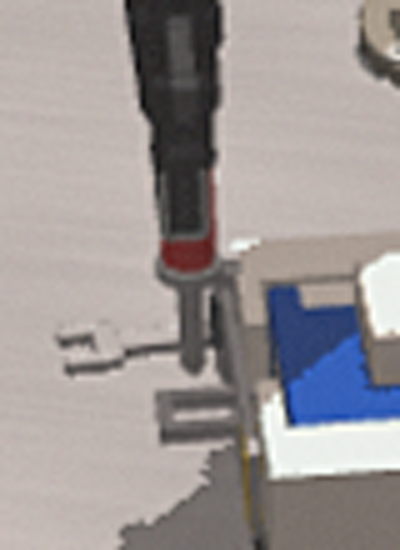

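{"op": "apply_moves", "data": {
  "dp": [
    [0,-0.004,0.08],
    [0,0,0.08],
    [0,0,0.08],
    [0,0,0.05],
    [0,0,0]
  ],
  "twist": [
    [0,-0.001,0],
    [0,0,0],
    [0,0,0],
    [0,0,0],
    [0,0,0]
  ],
  "jaw": [255,255,255,255,255]
}}

```text
clock: 22.9
tcp_pos: [0.5853, -0.055, 0.3177]
orientation: [-3.088, -0.569, -0.005]
contact_force: [-0.1, 0.3, -0.6]
grip_width: 0.0231
```

```bash
python3 m6.py I
```

```text
t 22.90 hold [585.8 -54.7 163. ] yaw 20.9 grip 23.1mm F [-0.1  0.3 -0.6]
dp now-axes [-0.007 -0.009 -0.225] rows>=0.5 twist [-0.0005 -0.0017  0.0004] rows>=0.0 dp after-turn [-0.007 -0.009 -0.225]
```

View pics/sceneI.png

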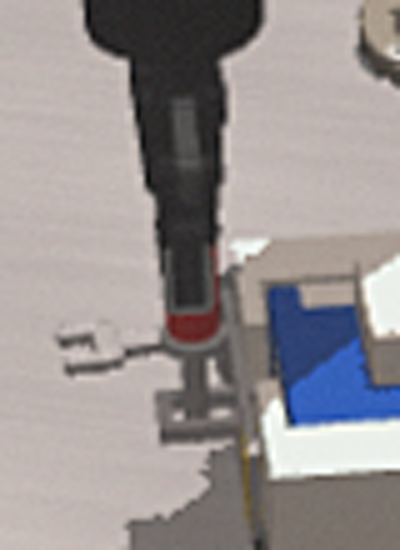

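{"op": "apply_moves", "data": {
  "dp": [
    [-0.005,0,0.07],
    [0,0,0.07],
    [0,0,0.05],
    [0,0,0]
  ],
  "twist": [
    [0,-0.001,0],
    [0,0,0],
    [0,0,0],
    [0,0,0]
  ],
  "jaw": [255,255,255,255]
}}

```text
clock: 23.35
tcp_pos: [0.5851, -0.0553, 0.2936]
orientation: [-3.088, -0.57, -0.003]
contact_force: [0.1, -0.2, -0.9]
grip_width: 0.0225
```

```bash
python3 m6.py J; python3 m5.py J 120|head -20
```

```text
t 23.35 hold [585.4 -55.1 138.9] yaw 20.9 grip 22.5mm F [ 0.1 -0.2 -0.9]
dp now-axes [-0.004 -0.011 -0.426] rows>=1.0 twist [-0.0004 -0.0011  0.0004] rows>=0.0 dp after-turn [-0.005 -0.01  -0.426]
115.0 6 x -92.1..-76.3 mid -84.2  y near -18.4 med -15.5
119.0 8 x -94.7..-76.1 mid -85.4  y near -23.5 med -20.6
123.0 11 x -98.9..-75.9 mid -87.4  y near -26.2 med -24.1
127.0 22 x -99.2..-75.7 mid -87.5  y near -30.4 med -24.4
131.0 23 x -98.9..-75.7 mid -87.3  y near -30.7 med -26.1
135.0 26 x -98.7..-75.6 mid -87.2  y near -31.1 med -23.8
139.0 21 x -98.5..-75.2 mid -86.8  y near -33.0 med -26.5
143.0 20 x -98.2..-75.4 mid -86.8  y near -31.3 med -26.1
147.0 21 x -98.1..-78.4 mid -88.2  y near -32.6 med -28.0
151.0 17 x -97.9..-80.4 mid -89.1  y near -32.7 med -27.8
155.0 9 x -94.3..-78.7 mid -86.5  y near -33.4 med -29.5
row 208 292 292 292.0 137.0
row 210 292 303 297.5 155.0
row 212 292 303 297.5 148.0
row 214 293 303 298.0 139.0
row 216 293 303 298.0 137.0
row 218 293 303 298.0 131.0
row 220 293 303 298.0 128.0
row 222 294 302 298.0 116.0
vertical proj [[296.7 208.8]
```

View pics/sceneJ.png

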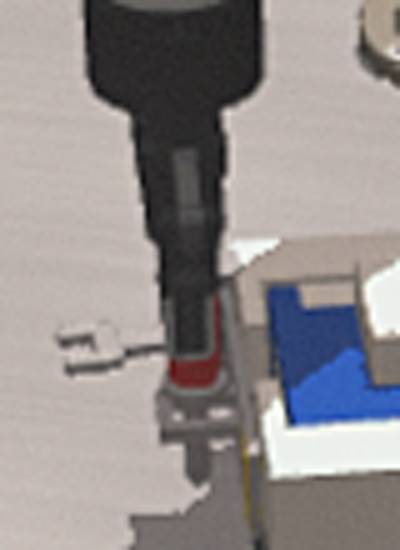

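{"op": "apply_moves", "data": {
  "dp": [
    [0,0,0.05],
    [0,0,0.03],
    [0,0,0.02]
  ],
  "twist": [
    [0,0,0],
    [0,0,0],
    [0,0,0]
  ],
  "jaw": [255,255,255]
}}

```text
clock: 23.7
tcp_pos: [0.5859, -0.0563, 0.2825]
orientation: [3.089, 0.569, 0.008]
contact_force: [-1.3, -3.6, 9.1]
grip_width: 0.0225
```

```bash
python3 m6.py K
```

```text
t 23.70 hold [586.7 -56.2 127.8] yaw 20.9 grip 22.5mm F [-1.3 -3.6  9.1]
dp now-axes [-0.006 -0.02  -0.518] rows>=1.2 twist [ 0.0006 -0.0023  0.0002] rows>=0.0 dp after-turn [-0.009 -0.02  -0.518]
```

View pics/sceneK.png

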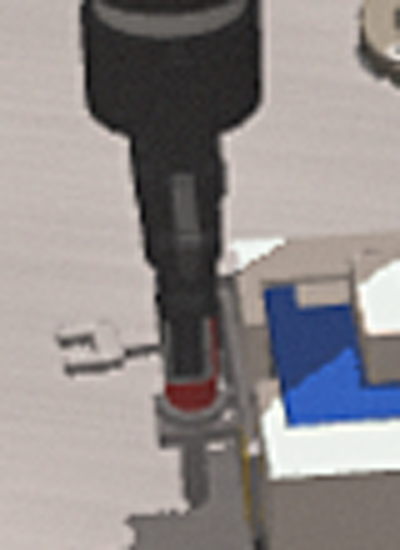

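{"op": "apply_moves", "data": {
  "dp": [
    [0,0,-0.005],
    [0,0,0],
    [0,0,0],
    [0,0,0],
    [0,0,-0.15],
    [0,0,-0.3],
    [0,0,-0.3],
    [0,0,-0.3]
  ],
  "twist": [
    [0,0,0],
    [0,0,0],
    [0,0,0],
    [0,0,0],
    [0,0,0],
    [0,0,0],
    [0,0,0],
    [0,0,0]
  ],
  "jaw": [230,120,120,120,120,120,120,120]
}}

```text
clock: 24.55
tcp_pos: [0.584, -0.0557, 0.4077]
orientation: [-3.09, -0.568, 0.008]
contact_force: [-0.1, 0.7, 0.8]
grip_width: 0.0451
```

```bash
python3 m6.py L; python3 -c "
from h import *
go([.45,.3,.24],20.85)"
```

```text
t 24.55 hold [583.2 -55.8 253. ] yaw 20.8 grip 45.1mm F [-0.1  0.7  0.8]
dp now-axes [ 0.007 -0.009  0.525] rows>=1.3 twist [-0.0005  0.0024 -0.    ] rows>=0.0 dp after-turn [ 0.005 -0.01   0.525]
t 24.60 hold [586.5 -56.8 259.2] yaw 20.8 grip 45.1mm F [ 2.1 -0.8  3.7]
dp now-axes [-3.000e-03 -3.182e+00  1.540e-01] rows>=7.6 twist [ 0.0008 -0.0018 -0.0004] rows>=0.0 dp after-turn [ 1.000e-03 -3.181e+00  1.600e-01]
```

View pics/sceneL.png

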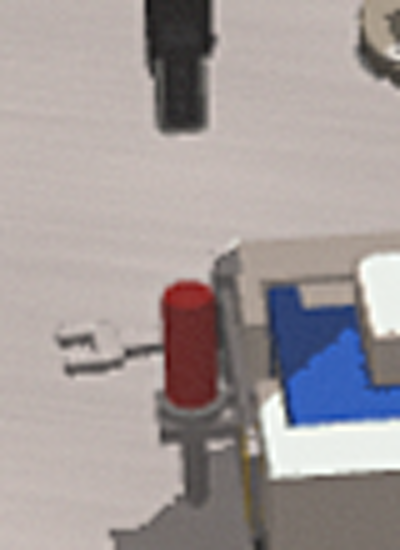

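Pin stands in the loop on its collar. Move the arm off the top view and check everything.

{"op": "apply_moves", "data": {
  "dp": [
    [0,-0.2,0],
    [0,-0.33,0],
    [0,-0.33,0],
    [0,-0.33,0],
    [0,-0.33,0],
    [0,-0.33,0],
    [0,-0.33,0],
    [0,-0.33,0],
    [0,-0.33,0],
    [0,-0.2,0],
    [0,0,0],
    [0,0,0],
    [0,0,0]
  ],
  "twist": [
    [0,0,0],
    [0,0,0],
    [0,0,0],
    [0,0,0],
    [0,0,0],
    [0,0,0],
    [0,0,0],
    [0,0,0],
    [0,0,0],
    [0,0,0],
    [0,0,0],
    [0,0,0],
    [0,0,0]
  ],
  "jaw": [120,120,120,120,120,120,120,120,120,120,120,120,120]
}}

```text
clock: 25.9
tcp_pos: [0.4524, 0.2954, 0.4141]
orientation: [3.089, 0.562, 0.024]
contact_force: [0.1, 0.0, -0.6]
grip_width: 0.0456
```

```bash
python3 -c "
from h import *
from bench import r
go([.45,.3,.24],20.85)
for n in ('top','scene'):
    f=r.grab_frame(n); np.savez(f'pics/{n}Z.npz',**f)
    cv2.imwrite(f'pics/{n}Z.png',f['color'][:,:,::-1])
    if n=='top': cv2.imwrite('pics/topZc.png',cv2.resize(f['color'][195:335,215:415,::-1],None,fx=4,fy=4,interpolation=cv2.INTER_CUBIC))
f=load('topZ');C=cloud(f)
a=np.radians(TH);X=np.array([np.cos(a),np.sin(a)]);Y=np.array([-X[1],X[0]])
q=np.stack([(C[...,:2]-X0)@X,(C[...,:2]-X0)@Y,C[...,2]],-1)*1000
m=(q[...,0]<-63.2)&(q[...,0]>-72)&(q[...,2]>95)&(q[...,2]<112)
for y0 in (-60,-40,-20,40): s=q[m&(abs(q[...,1]-y0)<5)]; print('hasp',y0,s[:,0].min().round(1),np.median(s[:,0]).round(1))
m=(q[...,0]<-63)&(q[...,0]>-125)&(abs(q[...,1])<40)&(q[...,2]>130); s=q[m]; print('pin top z',np.median(s[:,2]).round(1),s.min(0).round(1),s.max(0).round(1))
m=(abs(q[...,0])<46)&(abs(q[...,1])<56)&(q[...,2]<120); print('cart top z',np.percentile(q[m][:,2],[5,50,95]).round(1))
m=(abs(q[...,1])>75)&(abs(q[...,1])<97)&(q[...,0]>-55)&(q[...,0]<70)&(q[...,2]<130)&(q[...,2]>90); print('rim z',np.median(q[m][:,2]).round(1))
"
```

```text
t 25.90 hold [454.8 295.5 259.4] yaw 20.6 grip 45.6mm F [ 0.1  0.  -0.6]
dp now-axes [-0.007 -0.044  0.161] rows>=0.4 twist [ 0.0022 -0.0071 -0.0018] rows>=0.1 dp after-turn [-0.005 -0.043  0.162]
hasp -60 -70.7 -68.5
hasp -40 -70.1 -68.0
hasp -20 -70.4 -68.1
hasp 40 -70.3 -67.6
pin top z 145.3 [-100.4  -14.2  131.1] [-78.5   8.7 149.6]
cart top z [107.  110.5 114.1]
rim z 110.5
```

View pics/topZ.png

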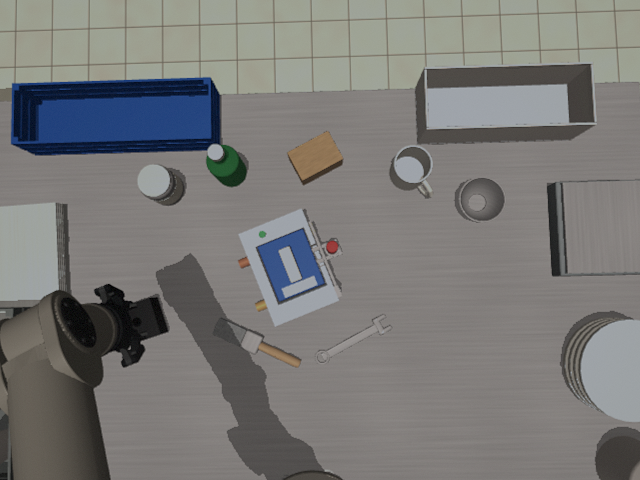

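View pics/topZc.png

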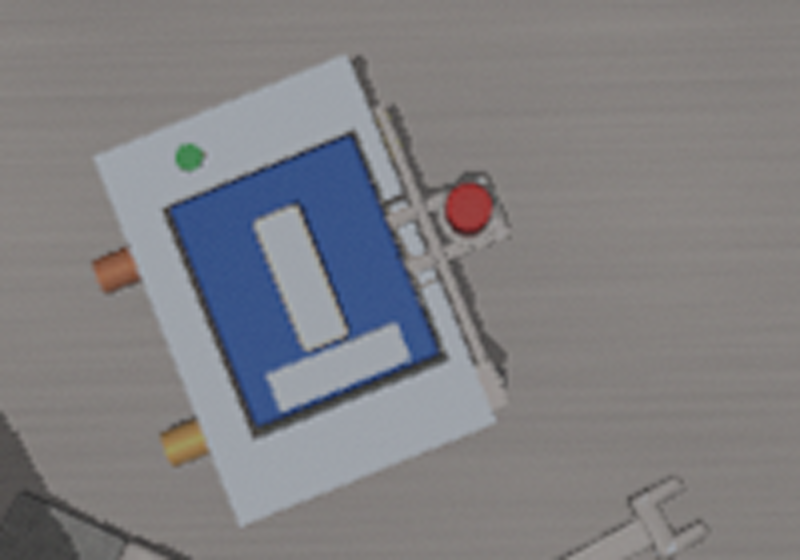

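View pics/sceneZ.png

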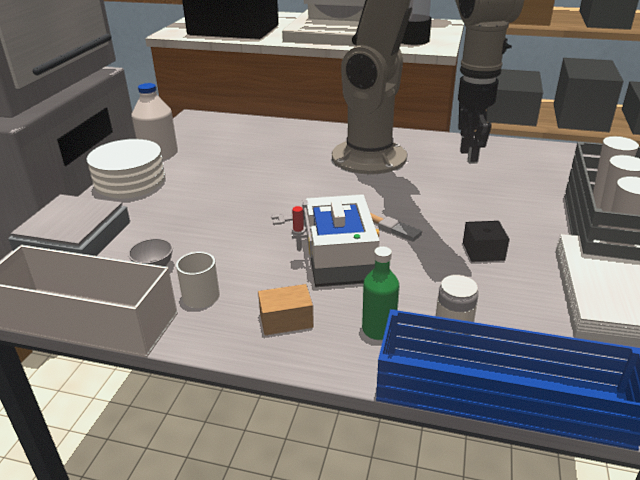

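The pictures show the cartridge flush with the rim (110.5 mm for both). The hasp is flat at x = −70.4 mm, and the red pin is upright in the loop, around top-view crop pixel (470, 208). Its top is at 145.3 mm against 145 expected. The bystanders have not moved. Handing in.

```bash
python3 -c "
from bench import r
print(r.hand_in())"
```

```text
the job is handed in; nothing more can be done
None
```

The job is done and was handed in at about 26 s. The cartridge is in the bay, the hasp is shut over its staple, and the pin is dropped through the loop to its collar and released.

The last pictures and readings showed:
- **Cartridge:** its top and the rim both measure 110.5 mm, so it is flush. The staple is out through the notch, sitting about 1.8 mm to one side, which is within the 3 mm play.
- **Hasp:** it lies flat along the front, with its outer face at about x = −70.4 mm against −70.5 mm nominal. I pressed it against its stop with about 20 N.
- **Pin:** it stands upright with its top at 145.3 mm against 145 mm expected. I felt the collar meet the staple at about 9 N before letting go.
- **Surroundings:** the gripper touches nothing, and the other things on the table look unmoved.

**Camera disagreement:** the two cameras differed by about 2–4 mm sideways. I took positions from the top camera. For the pin, which the arm hid from above, I used the scene camera with that difference corrected. No check failed.

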